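# Unload the finished bracket, locate the brackets in their drilling jigs and bolt them in

## Robot

A 7-joint arm with a two-finger parallel gripper is mounted at the origin on a cart in front of the work surface, level with it; the furniture and walls round the work are solid. World frame = base frame: x ahead of the robot, y to its left, z up, the work surface at z = 0. Lengths are in m, angles in rad, forces in N, time in s.
With the tool pointing down it reaches from about 0.4 to 0.85 m from the base axis. Payload 10.4 kg.
Tool frame: the origin (TCP) lies midway between the tips of the shut fingers; the grasp point (between the pads) lies 19 mm behind it (manip.grasp_offset is the distance from the TCP to the grasp point, in m); z points along the fingers, y is the line along which they close (so a half turn about z gives the same grasp; the last joint's range is limited). The gripper opens to 85 mm and grips with 20 to 120 N. Pads are 22 mm wide; open, the fingers measure 114 mm over their backs; the gripper's body (76 mm by 85 mm) begins 54 mm behind the grasp point. The pads swing forward as they close: fully open they stand 13 mm farther back than shut.
Start: joints at [1.277, 0.332, -0.065, 1.46, 0.022, 1.35, -0.088], TCP at [0.167, -0.602, 0.231] pointing down, gripper open.
Joint ranges: [-2.6, 2.6], [-0.5, 2.12], [-1.47, 1.34], [0.16, 2.42], [-1.27, 4.41], [0.06, 2.06], [-2.6, 2.6]. Speed limits (rad/s): [2.22, 2.22, 2.79, 2.79, 3.14, 3.14, 3.14].

## Interface

Orientations are given as a unit quaternion [x, y, z, w].
In Python, from workcell import manip, eyes, workorder, monitor gives the robot as it stands (manip), with the cameras (eyes), the job (workorder) and the readings (monitor).
- The arm moves only by the tool jog_arm, called after "Request:" as name([rows], argument=value, ...), one row to a line, values as JSON. Schema: {"type":"object","properties":{"ticks":{"type":"array","items":{"type":"array","items":{"type":"number"},"minItems":7,"maxItems":7},"minItems":1,"maxItems":20},"grip_n":{"type":"number"},"only":{"type":"string"},"quiet":{"type":"boolean"},"lines":{"type":"string"}},"required":["ticks"],"additionalProperties":false}. ticks is a list of rows, 1 to 20 of them, each of 7 numbers: a rotation vector rx, ry, rz in a scale on which 1.0 is 2 pi rad, then dx, dy, dz in shares of 0.6 m (1.0 is 0.6 m), then the opening from 0.0 (shut) to 1.0 (fully open); each row is the pose to reach, as a shift and turn from the pose commanded when the call began, along the tool's axes at that moment; what a row does not reach only later rows make up. A row lasts 1/8 s, in which the tool goes at most 0.0625 m and 0.188 rad, less where a joint would pass 70% of its speed; a pose out of reach is approached as far as the arm can. The fingers move at their own pace and stop on an object; grip_n is the grip in N (left out, the last holds). Time passes only in rows, so rows that do not move let the fingers close. The tool returns the time, the measured TCP pose, the force, the opening and the grip force at its end. only (a regular expression) keeps the lines of the reply that match it, lines (a string "A,B") keeps lines A to B, and quiet returns only ok. A shift or turn number past 1, either way, is cut back to 1. Input that does not fit is refused with a message, and nothing moves.
- monitor.get_obs(): the state, without advancing time (a new reading comes with each control period).
- eyes.camera(name): name is "side" or "top" or "wrist"; returns the picture (420x560x3 uint8, blue, green, red); there is no depth.
- eyes.calibration(name): a dict with "fx", "fy", "cx", "cy" (pixels), "k1" (the pictures are not rectified: a ray, as slopes to the right and down, at radius r is drawn at 1 + k1 r^2 times it, then the intrinsics apply), "world_from_camera" (4x4, takes a point from camera to world coordinates); the wrist camera has in their place "tool_from_camera" (4x4, takes a point from camera to tool coordinates, whose origin is the TCP and whose axes are the flange's). Camera axes: x right, y up, looking along -z (the intrinsics and any distortion apply to the point x, -y, -z); pixel columns grow to the right and rows downward; lengths in m; the calibration is good to about 2 mm. A picture is of the moment at which its call begins: read the wrist's pose just before it. calibration takes no time and is no camera call.
- workorder.hand_in(): hands the job in; it is judged then, once.
The state is a dict: "clock": time; "joint_pos": joint angles; "joint_velocities": joint speeds; "tau": joint torques, N m; "position": TCP position; "ee_rot": TCP orientation; "ft_force": force on the tool from outside, world axes, zero at the start; "torque": the same for the moment, N m; "grip_width": opening from 0.0 (shut) to 1.0 (fully open); "grasp_force": force on a finger pad.
Only numpy, scipy, OpenCV 4.12 (cv2) and the standard library are available. Lean on these libraries where they do the work, as an engineer would, in place of code of your own. Each camera call takes 0.05 s, during which the arm holds its last target. There are 200 camera calls.

## Task

Unload the finished bare-aluminium bracket from its jig into the grey tray, lying flat on its foot on the tray's floor, and set up every painted bracket for drilling: draw back the bolt of the jig of its colour, lay it in flat, push it fully home against both dowels and the end stop, and slide the bolt fully shut into the bracket's notch. Leave the other things on the bench where they are.

Things in the scene. Friction and masses are not known exactly. Their poses are not given: they have to be found in the camera images.
- bracket_red: loose red bracket, 0.4 kg, may be absent: foot 64 (x) x 90 (y) x 10 mm; a web 12 (x) x 60 (y) mm stands on its middle, top 44 mm above the underside (grip there). In the middle of each 90 mm edge an open notch, 17 wide (y), 15 deep (x). Origin: centre of the underside, z up. A half turn makes no difference.
- finished_red: finished bracket of bare aluminium, may be absent; starts home in the red jig; shape, size, mass and origin as the painted brackets
- jig_red: fixed jig, red end stop and knob. Base top at z = 12, x -110..55, y -65..70 mm; bolt at -x along y = 0. Origin on the bench under the home place. Two dowels (10 mm dia., at x = 37, y = -30 and 30) and the stop (face y = 45) rise 14 mm off the base. Home: bracket flat on the base, 90 mm edge on both dowels, end on the stop; its origin 12 mm above the jig's, axes parallel.
- bolt_red (a joint): bolt of the red jig, m: 0 = drawn back, 0.036 = fully shut (moves along jig +x); stays where left, friction 1.5 N; starts anywhere. Tongue 12 mm wide, round-nosed, at the height of the bracket's foot; shut, it is 14 mm deep in the notch of a bracket that is home, 1 mm off its bottom, 2.5 mm to spare each side; it strikes a bracket far from home.
- bolt_red_knob (a point): middle of the red bolt's knob, a 16 x 16 x 24 mm upright block (top 12 mm above this point, 54 mm above the bench); at x = -84 mm of the jig when drawn back, -48 mm when shut; axes as the jig's
- bolt_red_tip (a point): end of that bolt's tongue: at x = -54 mm, y = 0 of the jig when drawn back, -18 mm when shut
- bracket_green: loose green bracket, 0.4 kg, may be absent: foot 64 (x) x 90 (y) x 10 mm; a web 12 (x) x 60 (y) mm stands on its middle, top 44 mm above the underside (grip there). In the middle of each 90 mm edge an open notch, 17 wide (y), 15 deep (x). Origin: centre of the underside, z up. A half turn makes no difference.
- finished_green: finished bracket of bare aluminium, may be absent; starts home in the green jig; shape, size, mass and origin as the painted brackets
- jig_green: fixed jig, green end stop and knob. Base top at z = 12, x -110..55, y -65..70 mm; bolt at -x along y = 0. Origin on the bench under the home place. Two dowels (10 mm dia., at x = 37, y = -30 and 30) and the stop (face y = 45) rise 14 mm off the base. Home: bracket flat on the base, 90 mm edge on both dowels, end on the stop; its origin 12 mm above the jig's, axes parallel.
- bolt_green (a joint): bolt of the green jig, m: 0 = drawn back, 0.036 = fully shut (moves along jig +x); stays where left, friction 1.5 N; starts anywhere. Tongue 12 mm wide, round-nosed, at the height of the bracket's foot; shut, it is 14 mm deep in the notch of a bracket that is home, 1 mm off its bottom, 2.5 mm to spare each side; it strikes a bracket far from home.
- bolt_green_knob (a point): middle of the green bolt's knob, a 16 x 16 x 24 mm upright block (top 12 mm above this point, 54 mm above the bench); at x = -84 mm of the jig when drawn back, -48 mm when shut; axes as the jig's
- bolt_green_tip (a point): end of that bolt's tongue: at x = -54 mm, y = 0 of the jig when drawn back, -18 mm when shut
- bracket_yellow: loose yellow bracket, 0.4 kg, may be absent: foot 64 (x) x 90 (y) x 10 mm; a web 12 (x) x 60 (y) mm stands on its middle, top 44 mm above the underside (grip there). In the middle of each 90 mm edge an open notch, 17 wide (y), 15 deep (x). Origin: centre of the underside, z up. A half turn makes no difference.
- finished_yellow: finished bracket of bare aluminium, may be absent; starts home in the yellow jig; shape, size, mass and origin as the painted brackets
- jig_yellow: fixed jig, yellow end stop and knob. Base top at z = 12, x -110..55, y -65..70 mm; bolt at -x along y = 0. Origin on the bench under the home place. Two dowels (10 mm dia., at x = 37, y = -30 and 30) and the stop (face y = 45) rise 14 mm off the base. Home: bracket flat on the base, 90 mm edge on both dowels, end on the stop; its origin 12 mm above the jig's, axes parallel.
- bolt_yellow (a joint): bolt of the yellow jig, m: 0 = drawn back, 0.036 = fully shut (moves along jig +x); stays where left, friction 1.5 N; starts anywhere. Tongue 12 mm wide, round-nosed, at the height of the bracket's foot; shut, it is 14 mm deep in the notch of a bracket that is home, 1 mm off its bottom, 2.5 mm to spare each side; it strikes a bracket far from home.
- bolt_yellow_knob (a point): middle of the yellow bolt's knob, a 16 x 16 x 24 mm upright block (top 12 mm above this point, 54 mm above the bench); at x = -84 mm of the jig when drawn back, -48 mm when shut; axes as the jig's
- bolt_yellow_tip (a point): end of that bolt's tongue: at x = -54 mm, y = 0 of the jig when drawn back, -18 mm when shut
- tray: grey open tray fixed on the bench at the right, 130 (x) x 160 (y) x 22 mm outside, walls and floor 4 mm; origin: centre of the underside
- tape_amber: roll of amber tape, 53 mm across, 12 mm high, lying flat; bystander, to be left alone
- solder_reel: orange reel of wire, 50 x 62 x 31 mm; bystander, to be left alone

How it is judged:
By the outcome, as a careful person would: the job done as asked, in the order asked, and still so for the second after the job is handed in, with the robot touching nothing.
Of bracket_red, bracket_green, bracket_yellow only 2 to 3 are there at a start; the rules pass over those that are not, and their reading is None.
Of finished_red, finished_green, finished_yellow only 1 to 1 are there at a start; the rules pass over those that are not, and their reading is None.
At some moment in a run one of bracket_red, bracket_green, bracket_yellow may be knocked a few centimetres aside while the robot is not near it.
Once in a run the grip may slacken for a moment while it holds something.
It also fails if it takes over 210 s, if anything falls off the work surface, if the arm or the gripper's body presses on something with over 40 N, if the wrist force passes 120 N, or if a joint passes its speed limit or range.

## Working session

There is one attempt and no reset: what is moved stays moved. The work goes in short steps, Python scripts to look and compute and a tool call to move; the robot and the scene stay as the last step left them, time stands still between calls to the robot, and variables do not carry over. Pictures are saved under pics/ and viewed, at most 14 in all, crops included, and the job is handed in when it is done.

```bash
ls; mkdir -p pics
```

Create h.py:
```python
import numpy as np, cv2
from scipy.spatial.transform import Rotation as R
from workcell import manip, eyes, workorder, monitor
def cam(name, pose=None):
    c=eyes.calibration(name)
    if name=='wrist':
        o=pose or monitor.get_obs(); T=np.eye(4); T[:3,:3]=R.from_quat(o['ee_rot']).as_matrix(); T[:3,3]=o['position']
        W=T@np.array(c['tool_from_camera'])
    else: W=np.array(c['world_from_camera'])
    return c,W
def ray(c,W,u,v):
    K=np.array([[c['fx'],0,c['cx']],[0,c['fy'],c['cy']],[0,0,1.]])
    p=cv2.undistortPoints(np.array([[[u,v]]],float),K,np.array([c['k1'],0,0,0.]),None,None,None) if 0 else None
    xd=np.array([(u-c['cx'])/c['fx'],(v-c['cy'])/c['fy']]); x=xd.copy()
    for _ in range(30): x=xd/(1+c['k1']*(x@x))
    return W[:3,3], W[:3,:3]@np.array([x[0],-x[1],-1.])
def atz(c,W,u,v,z):
    o,d=ray(c,W,u,v); return o+d*(z-o[2])/d[2]
def proj(c,W,P):
    P=np.atleast_2d(P); q=(P-W[:3,3])@W[:3,:3]; x=np.c_[q[:,0]/-q[:,2],-q[:,1]/-q[:,2]]
    x=x*(1+c['k1']*(x**2).sum(1,keepdims=True)); return x*[c['fx'],c['fy']]+[c['cx'],c['cy']]
def tri(rays):
    A=0;b=0
    for o,d in rays:
        d=d/np.linalg.norm(d); M=np.eye(3)-np.outer(d,d); A=A+M; b=b+M@o
    return np.linalg.solve(A,b)
```

Run:
```python
from h import *
o=monitor.get_obs(); print({k:np.round(v,3) for k,v in o.items()})
for n in ['top','side','wrist']:
    c,W=cam(n); print(n,c['fx'],c['cx'],c['cy'],c['k1'],np.round(W,3).tolist())
    im=eyes.camera(n); cv2.imwrite(f'pics/{n}0.png',im)
a=cv2.imread('pics/top0.png'); b=cv2.imread('pics/side0.png')
cv2.imwrite('pics/top0b.png',cv2.resize(a,(800,600),interpolation=cv2.INTER_CUBIC))
```

```text
pics
workcell.py
{'clock': np.float64(0.0), 'joint_pos': array([ 1.277,  0.333, -0.065,  1.461,  0.022,  1.35 , -0.088]), 'joint_velocities': array([ 0.001,  0.001, -0.   , -0.   , -0.002,  0.   ,  0.   ]), 'tau': array([ 1.0000e-03, -6.2544e+01,  4.9000e-02, -3.9159e+01,  1.6000e-02,
        1.0000e-02,  0.0000e+00]), 'position': array([ 0.167, -0.602,  0.23 ]), 'ee_rot': array([ 0.991,  0.135, -0.   , -0.001]), 'ft_force': array([-0.035, -0.526,  0.144]), 'torque': array([ 0.033,  0.   , -0.042]), 'grasp_force': np.float64(0.0), 'grip_width': np.float64(1.001)}
top 425.49139976214684 285.4666534802722 211.7995839674295 0.005853372186909704 [[0.016, 0.992, -0.128, 0.468], [-1.0, 0.019, 0.02, -0.13], [0.022, 0.128, 0.992, 1.099], [0.0, 0.0, 0.0, 1.0]]
side 386.3008008515145 278.2390926269264 212.70159783850062 -0.054519053430165616 [[0.99, 0.086, -0.112, 0.522], [-0.139, 0.479, -0.867, -0.993], [-0.021, 0.874, 0.486, 0.524], [0.0, 0.0, 0.0, 1.0]]
wrist 311.1926423445804 280.2974331056273 211.3358875292017 -0.0545548285775918 [[0.266, 0.914, 0.307, 0.247], [-0.964, 0.253, 0.083, -0.58], [-0.001, -0.318, 0.948, 0.373], [0.0, 0.0, 0.0, 1.0]]
```

View pics/top0b.png

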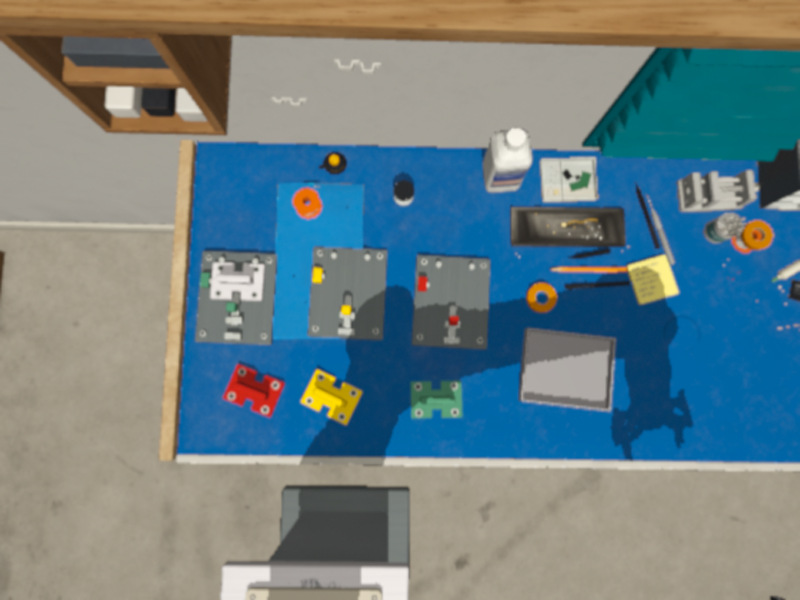

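View pics/side0.png

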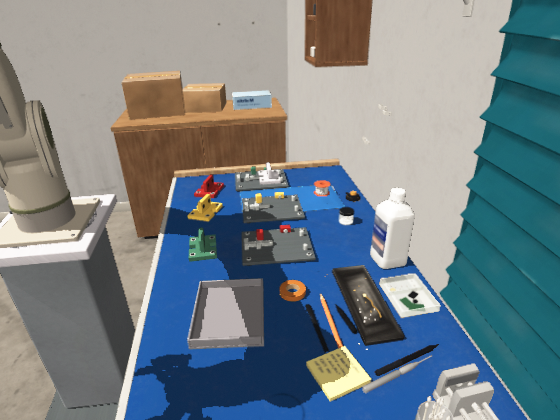

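Run:
```python
from h import *
c,W=cam('top'); s=560/800
P={'jgTL':(203,250,12),'jgTR':(275,252,12),'jgBR':(272,342,12),'jgBL':(196,342,12),
'jyTL':(314,248,12),'jyTR':(386,249,12),'jyBR':(383,339,12),'jyBL':(308,336,12),
'jrTL':(417,256,12),'jrTR':(490,259,12),'jrBR':(489,348,12),'jrBL':(413,346,12),
'red':(254,390,10),'yel':(332,397,10),'grn':(437,399,10),'gknob':(234,309,54),'yknob':(347,311,54),'rknob':(453,322,54),
'trTL':(525,329,22),'trTR':(614,338,22),'trBR':(611,410,22),'trBL':(520,403,22),'tape':(542,297,12),'reel':(307,203,31)}
for k,(u,v,z) in P.items(): print(k,np.round(atz(c,W,u*s-.15,v*s-.15,z/1000)[:2],3))
```

```text
jgTL [0.697 0.22 ]
jgTR [0.696 0.091]
jgBR [0.533 0.089]
jgBL [0.531 0.223]
jyTL [0.705 0.021]
jyTR [ 0.706 -0.11 ]
jyBR [ 0.542 -0.108]
jyBL [0.545 0.025]
jrTL [ 0.694 -0.167]
jrTR [ 0.692 -0.3  ]
jrBR [ 0.529 -0.299]
jrBL [ 0.53  -0.162]
red [0.448 0.117]
yel [ 0.438 -0.021]
grn [ 0.437 -0.206]
gknob [0.586 0.148]
yknob [ 0.586 -0.046]
rknob [ 0.571 -0.23 ]
trTL [ 0.564 -0.361]
trTR [ 0.551 -0.521]
trBR [ 0.424 -0.512]
trBL [ 0.433 -0.351]
tape [ 0.623 -0.395]
reel [0.784 0.033]
```

Units first: shifts go in shares of 0.6 m and turns go in shares of 2 pi rad. So -0.48 m / 0.6 = -0.8, -0.42 m / 0.6 = -0.7, 1.3 rad / 6.2832 = 0.2069.

Request:
jog_arm([
  [0,0,0,0,0,-0.0833,1],
  [0,0,0.0299,0,-0.1,-0.1,1],
  [0,0,0.0598,0.05,-0.2,-0.1,1],
  [0,0,0.0898,0.0833,-0.3,-0.1,1],
  [0,0,0.1197,0.1167,-0.4,-0.1,1],
  [0,0,0.1496,0.1667,-0.5,-0.1,1],
  [0,0,0.1795,0.2167,-0.6,-0.1,1],
  [0,0,0.2069,0.2667,-0.7,-0.1,1],
  [0,0,0.2069,0.3167,-0.8,-0.1,1],
])

```text
clock: 1.27
position: [0.2139, -0.1776, 0.2905]
ee_rot: [0.88, -0.475, -0.003, 0.0]
ft_force: [0.3, -0.0, 0.4]
grip_width: 0.998
grasp_force: 0.0
```

To row units: -0.429 m / 0.6 = -0.715, -0.39 m / 0.6 = -0.65, -0.549 rad / 6.2832 = -0.0874.

Request:
jog_arm([
  [0,0,-0.0291,0,-0.05,0,1],
  [0,0,-0.0583,0,-0.1,0,1],
  [0,0,-0.0874,0,-0.15,0,1],
  [0,0,-0.1165,0,-0.2,0,1],
  [0,0,-0.1456,0,-0.25,0,1],
  [0,0,-0.1748,0,-0.3,0,1],
  [0,0,-0.2039,0,-0.35,0,1],
  [0,0,-0.233,0,-0.4,0,1],
  [0,0,-0.2621,0,-0.45,0,1],
  [0,0,-0.2913,0,-0.5,0,1],
  [0,0,-0.3204,0,-0.55,0,1],
  [0,0,-0.3495,0,-0.6,0,1],
  [0,0,-0.3786,-0.0083,-0.65,0.0333,1],
  [0,0,-0.4076,-0.0083,-0.715,0.0667,1],
  [0,0,-0.4076,-0.0083,-0.715,0.0667,1],
  [0,0,-0.4076,-0.0083,-0.715,0.0667,1],
])

```text
clock: 3.28
position: [0.5688, 0.0623, 0.2488]
ee_rot: [0.706, 0.708, -0.001, -0.004]
ft_force: [-0.2, -0.5, 0.3]
grip_width: 0.999
grasp_force: 0.0
```

Run:
```python
from h import *
import json
o=monitor.get_obs(); im=eyes.camera('wrist'); print(o['position'],o['ee_rot'],o['joint_pos'])
cv2.imwrite('pics/w1.png',im); json.dump({k:np.array(o[k]).tolist() for k in('position','ee_rot')},open('pics/w1.json','w'))
cv2.imwrite('pics/w1b.png',cv2.resize(im,(800,600),interpolation=cv2.INTER_CUBIC))
```

```text
[0.56880285 0.06231825 0.24876362] [ 0.70633642  0.70786367 -0.0010629  -0.00409226] [ 0.19403623  0.24500301 -0.450071    1.55406104  0.10178956  1.37317199
 -0.26278639]
```

View pics/w1b.png

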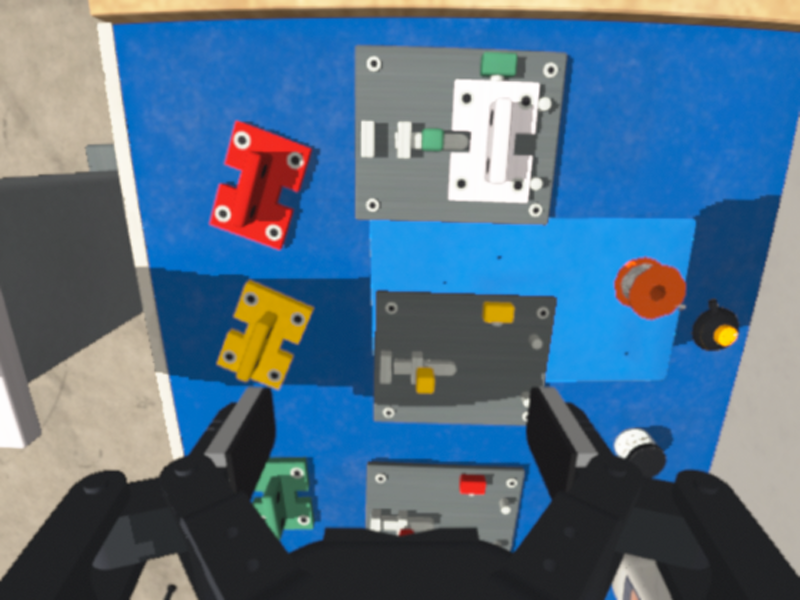

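Create snap.py:
```python
import sys,json
from h import *
n=sys.argv[1]
o=monitor.get_obs(); im=eyes.camera('wrist')
cv2.imwrite(f'pics/{n}.png',im); json.dump({k:np.array(o[k]).tolist() for k in('position','ee_rot')},open(f'pics/{n}.json','w'))
cv2.imwrite(f'pics/{n}b.png',cv2.resize(im,(800,600),interpolation=cv2.INTER_CUBIC))
```

```text
(no output)
```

Request:
jog_arm([
  [0,0,0,-0.1,0,0,1],
  [0,0,0,-0.2,0,0,1],
  [0,0,0,-0.2667,0,0,1],
  [0,0,0,-0.2667,0,0,1],
  [0,0,0,-0.2667,0,0,1],
])

```text
clock: 3.95
position: [0.5695, -0.097, 0.2489]
ee_rot: [0.706, 0.708, -0.0, -0.004]
ft_force: [-0.3, 0.9, -0.4]
grip_width: 1.004
grasp_force: 0.0
```

```bash
python3 snap.py w2
```

Request:
jog_arm([
  [0,0,0,-0.1,0,0,1],
  [0,0,0,-0.2,0,0,1],
  [0,0,0,-0.2667,0,0,1],
  [0,0,0,-0.2667,0,0,1],
  [0,0,0,-0.2667,0,0,1],
])

```text
clock: 4.62
position: [0.5708, -0.2554, 0.2475]
ee_rot: [0.705, 0.709, -0.0, -0.004]
ft_force: [-0.1, 0.1, -0.4]
grip_width: 1.003
grasp_force: 0.0
```

```bash
python3 snap.py w3
```

```text
(no output)
```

View pics/w2b.png

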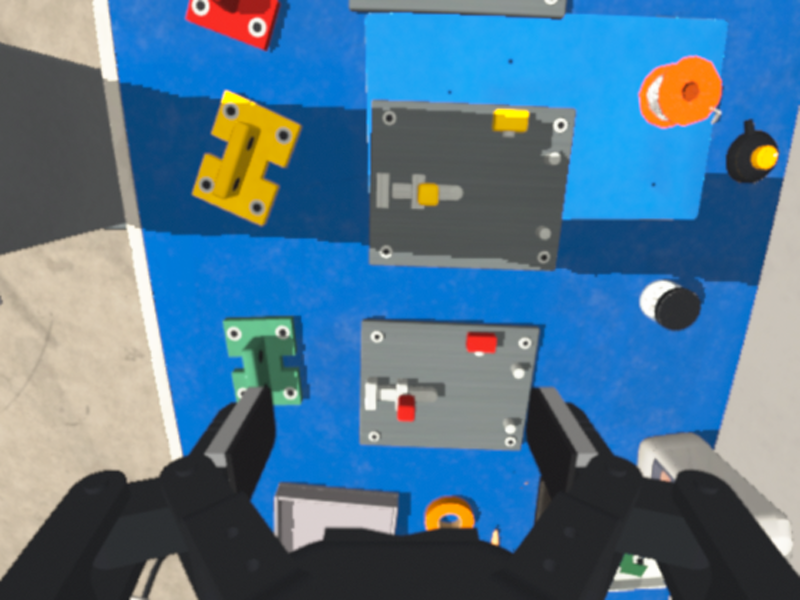

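View pics/w3b.png

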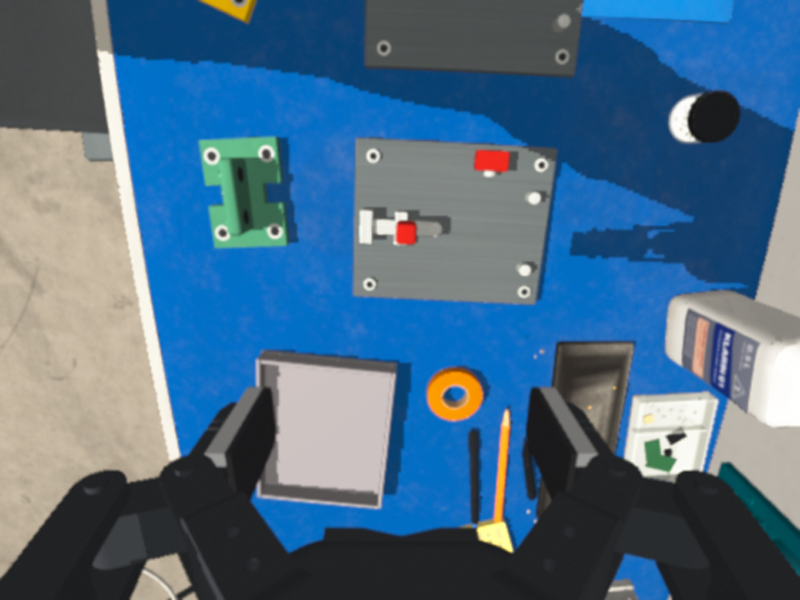

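Create fit.py:
```python
import json
from h import *
from scipy.optimize import least_squares
def view(n):
    o=json.load(open(f'pics/{n}.json')); return cam('wrist',o)
def fit(obs, x0, zfree=True, scale=.7):
    # obs: list of (view, [(X,Y,Z mm),...], [(u,v)...]) px in 800-wide pictures
    V={n:view(n) for n,_,_ in obs}
    def res(p):
        r=[]
        for n,m,px in obs:
            m=np.array(m,float)/1000; c,s=np.cos(p[2]),np.sin(p[2])
            P=np.c_[m[:,0]*c-m[:,1]*s+p[0],m[:,0]*s+m[:,1]*c+p[1],m[:,2]+(p[3] if zfree else 0)]
            r.append(proj(*V[n],P)-((np.array(px)+.5)*scale-.5))
        return np.concatenate(r).ravel()
    f=least_squares(res,list(x0)+([0] if zfree else []),loss='soft_l1')
    print(np.round(f.x,4),'rms px',round(float(np.sqrt((res(f.x)**2).mean())),2)); return f.x
J=[(-110,70,12),(55,70,12),(55,-65,12),(-110,-65,12)]; D=[(37,30,26),(37,-30,26)]
F=[(-32,45,10),(32,45,10),(32,-45,10),(-32,-45,10)]
```

Create m1.py:
```python
from fit import *
print('jg',end=' ');fit([('w1',J+D,[(356,47),(567,53),(548,221),(356,219),(545,104),(537,184)])],(.64,.15,0))
print('fin',end=' ');fit([('w1',F,[(455,79),(540,83),(531,203),(448,200)])],(.64,.15,0))
for z in(True,False):
  print('jy',end=' ');fit([('w1',J+D[:1],[(376,291),(556,296),(544,426),(374,422),(537,342)]),('w2',J+D,[(372,101),(575,108),(559,271),(369,263),(554,158),(544,233)])],(.64,-.05,0),z)
  print('jr',end=' ');fit([('w2',J+D,[(361,319),(538,323),(520,451),(360,444),(519,372),(511,427)]),('w3',J+D,[(355,138),(557,148),(537,304),(353,296),(535,198),(525,270)])],(.64,-.2,0),z)
  print('by',end=' ');fit([('w1',F,[(249,279),(314,309),(277,390),(216,365)]),('w2',F,[(224,91),(301,123),(264,227),(192,194)])],(.44,-.02,0),z)
  print('bg',end=' ');fit([('w2',F[:3],[(223,318),(298,317),(300,406)]),('w3',F,[(199,139),(277,136),(287,246),(214,248)])],(.44,-.2,0),z)
print('br',end=' ');fit([('w1',F,[(235,121),(313,149),(281,250),(210,222)])],(.44,.12,0))
print('tray',end=' ');fit([('w3',[(-65,80,22),(65,80,22),(65,-80,22),(-65,-80,22)],[(258,354),(397,360),(381,507),(257,497)])],(.49,-.43,0))
for n,v,px in(('g','w1',(432,140)),('y','w2',(428,195)),('r','w3',(406,234)),('r','w2',(406,400))):
    print('knob',n,np.round(atz(*view(v),(px[0]+.5)*.7-.5,(px[1]+.5)*.7-.5,.054),4))
```

```bash
python3 m1.py
```

```text
jg [ 0.6419  0.1538 -0.0199 -0.0049] rms px 0.77
fin [ 0.64    0.1534 -0.0222  0.0179] rms px 0.81
jy [ 0.6537 -0.0458 -0.0235 -0.0031] rms px 1.14
jr [ 0.6404 -0.2339 -0.0372 -0.0027] rms px 0.75
by [ 0.4404 -0.0182 -0.4315  0.0014] rms px 1.13
bg [ 0.4385 -0.2041  0.0173  0.0014] rms px 1.31
jy [ 0.6532 -0.0452 -0.0231] rms px 1.2
jr [ 0.64   -0.2332 -0.0377] rms px 0.89
by [ 0.4399 -0.0184 -0.4319] rms px 1.13
bg [ 0.4381 -0.2043  0.0172] rms px 1.32
br [ 0.4493  0.1187 -0.367   0.0007] rms px 0.8
tray [ 0.4959 -0.4307 -0.0942  0.0041] rms px 2.18
knob g [0.5909 0.1545 0.054 ]
knob y [ 0.5897 -0.0436  0.054 ]
knob r [ 0.5746 -0.2308  0.054 ]
knob r [ 0.5743 -0.2167  0.054 ]
```

Create go.py:
```python
# prints the tool-axes shift and turn from the measured pose to a target: x y z yaw_of_tool_y
import sys
from h import *
x,y,z,yaw=map(float,sys.argv[1:5]); o=monitor.get_obs(); T=R.from_quat(o['ee_rot'])
G=R.from_matrix(np.c_[[-np.sin(yaw),np.cos(yaw),0],[np.cos(yaw),np.sin(yaw),0],[0,0,-1.]])
print('rot',np.round((T.inv()*G).as_rotvec(),4),'d',np.round(T.inv().apply(np.array([x,y,z])-o['position']),4))
```

```bash
python3 go.py .591 .1545 .10 -0.02
```

```text
rot [-0.0063 -0.0051  0.0267] d [0.4086 0.0237 0.1496]
```

To row units: 0.4086 m / 0.6 = 0.681, 0.36 m / 0.6 = 0.6, 0.027 rad / 6.2832 = 0.0043.

Request:
jog_arm([
  [0,0,0,0.1,0,0,0.4],
  [0,0,0,0.2,0,0,0.4],
  [0,0,0,0.3,0,0,0.4],
  [0,0,0,0.4,0,0,0.4],
  [0,0,0,0.5,0.0167,0.05,0.4],
  [-0.001,-0.0008,0.0043,0.6,0.0333,0.1,0.4],
  [-0.001,-0.0008,0.0043,0.681,0.0395,0.15,0.4],
  [-0.001,-0.0008,0.0043,0.681,0.0395,0.25,0.4],
  [-0.001,-0.0008,0.0043,0.681,0.0395,0.25,0.4],
  [-0.001,-0.0008,0.0043,0.681,0.0395,0.25,0.4],
])

```text
clock: 5.92
position: [0.5922, 0.1521, 0.1014]
ee_rot: [0.715, 0.699, 0.0, 0.001]
ft_force: [0.5, -0.6, 1.2]
grip_width: 0.4
grasp_force: 0.0
```

```bash
python3 snap.py w4; python3 go.py .591 .1545 .034 -0.02
```

```text
rot [ 0.0029  0.     -0.004 ] d [ 0.0026 -0.0021  0.068 ]
```

View pics/w4b.png

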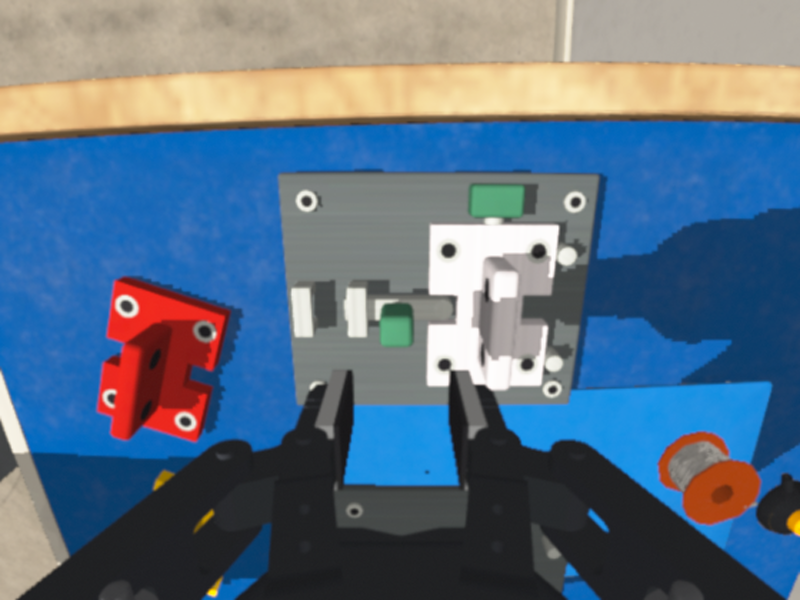

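Create m2.py:
```python
from fit import *
for z in(1,0):
 print('jg',end=' ');fit([('w1',J+D,[(356,47),(567,53),(548,221),(356,219),(545,104),(537,184)]),('w4',J+D,[(279,174),(600,174),(569,404),(297,404),(568,257),(555,364)])],(.64,.15,0),z)
 print('fin',end=' ');fit([('w1',F,[(455,79),(540,83),(531,203),(448,200)]),('w4',F,[(430,224),(558,225),(546,387),(427,385)])],(.64,.15,0))
 print('br',end=' ');fit([('w1',F,[(235,121),(313,149),(281,250),(210,222)]),('w4',F,[(120,278),(229,312),(199,442),(97,410)])],(.44,.12,0),z)
print('knob g',np.round(atz(*view('w4'),397*.7-.15,333*.7-.15,.054),4))
```

```bash
python3 m2.py
```

```text
jg [ 0.6413  0.1534 -0.0239 -0.0024] rms px 0.79
fin [ 0.6404  0.1541 -0.0211  0.0139] rms px 1.19
br [ 4.497e-01  1.192e-01 -3.746e-01 -4.000e-04] rms px 1.11
jg [ 0.6409  0.1537 -0.0232] rms px 1.06
fin [ 0.6404  0.1541 -0.0211  0.0139] rms px 1.19
br [ 0.4499  0.1194 -0.3751] rms px 1.12
knob g [0.5917 0.1551 0.054 ]
```

Request:
jog_arm([
  [0,0,0,0.0043,-0.005,0.0333,0.4],
  [0,0,0,0.0043,-0.005,0.0833,0.4],
  [0,0,0,0.0043,-0.005,0.1133,0.4],
  [0,0,0,0.0043,-0.005,0.1133,0.4],
  [0,0,0,0.0043,-0.005,0.1133,0.0],
  [0,0,0,0.0043,-0.005,0.1133,0.0],
  [0,0,0,0.0043,-0.005,0.1133,0.0],
  [0,0,0,0.0043,-0.005,0.1133,0.0],
], grip_n=25)

```text
clock: 6.98
position: [0.5895, 0.1547, 0.0326]
ee_rot: [0.715, 0.699, 0.0, 0.001]
ft_force: [-0.8, -0.9, 6.5]
grip_width: 0.179
grasp_force: 30.2
```

To row units: -0.033 m / 0.6 = -0.055, -0.03 m / 0.6 = -0.05.

Request:
jog_arm([
  [0,0,0,0,0,-0.0017,0],
  [0,0,0,0,-0.0167,-0.0017,0],
  [0,0,0,0,-0.0333,-0.0017,0],
  [0,0,0,0,-0.05,-0.0017,0],
  [0,0,0,0,-0.055,-0.0017,0],
  [0,0,0,0,-0.055,-0.0017,0],
])

```text
clock: 7.72
position: [0.5554, 0.1556, 0.0326]
ee_rot: [0.715, 0.699, 0.0, 0.0]
ft_force: [2.2, -0.2, 5.4]
grip_width: 0.182
grasp_force: 30.0
```

Request:
jog_arm([
  [0,0,0,0,-0.0017,0,0],
  [0,0,0,0,-0.0033,0,0],
  [0,0,0,0,-0.0033,0,0],
])

```text
clock: 8.1
position: [0.5554, 0.1556, 0.0327]
ee_rot: [0.715, 0.699, 0.002, 0.001]
ft_force: [12.5, 1.2, -1.5]
grip_width: 0.18
grasp_force: 29.0
```

To row units: -0.09 m / 0.6 = -0.15, 0.085 m / 0.6 = 0.1417.

Request:
jog_arm([
  [0,0,0,0,0.0033,0,0.4],
  [0,0,0,0,0.0033,0,0.4],
  [0,0,0,0,0.0033,0,0.4],
  [0,0,0,0,0.0033,-0.0833,0.4],
  [0,0,0,0,0.0033,-0.15,0.4],
  [0,0,0,0,0.0833,-0.15,0.4],
  [0,0,0,0,0.1417,-0.15,0.4],
  [0,0,0,0,0.1417,-0.15,0.4],
])

```text
clock: 9.1
position: [0.6396, 0.1528, 0.121]
ee_rot: [0.716, 0.698, -0.001, -0.0]
ft_force: [0.2, 0.4, 0.3]
grip_width: 0.403
grasp_force: 0.0
```

```bash
python3 go.py .640 .154 .028 -0.022
```

```text
rot [-0.0017  0.0008 -0.0026] d [0.0013 0.0005 0.093 ]
```

To row units: 0.093 m / 0.6 = 0.155, 0.08 m / 0.6 = 0.1333.

Request:
jog_arm([
  [0,0,0,0.0017,0,0.0833,0.4],
  [0,0,0,0.0017,0,0.1333,0.4],
  [0,0,0,0.0017,0,0.155,0.4],
  [0,0,0,0.0017,0,0.155,0.4],
  [0,0,0,0.0017,0,0.155,0],
  [0,0,0,0.0017,0,0.155,0],
  [0,0,0,0.0017,0,0.155,0],
  [0,0,0,0.0017,0,0.155,0],
], grip_n=60)

```text
clock: 10.1
position: [0.6394, 0.1548, 0.0308]
ee_rot: [0.715, 0.699, 0.001, 0.001]
ft_force: [-0.8, -0.6, 6.1]
grip_width: 0.13
grasp_force: 60.4
```

To row units: -0.565 m / 0.6 = -0.9417, -0.54 m / 0.6 = -0.9, 0.068 rad / 6.2832 = 0.0108.

Request:
jog_arm([
  [0,0,0,0,0,-0.0333,0],
  [0,0,0,0,0,-0.0833,0],
  [0,0,0,0,0,-0.1667,0],
  [0,0,0,-0.0833,-0.0167,-0.2167,0],
  [0,0,0,-0.1667,-0.0417,-0.2167,0],
  [0,0,0,-0.25,-0.0667,-0.2167,0],
  [0,0,0,-0.3333,-0.0917,-0.2167,0],
  [0,0,0,-0.4167,-0.1167,-0.2167,0],
  [0,0,0.0032,-0.5,-0.1417,-0.2167,0],
  [0,0,0.0064,-0.5833,-0.1667,-0.2167,0],
  [0,0,0.0108,-0.6667,-0.1833,-0.2167,0],
  [0,0,0.0108,-0.75,-0.2,-0.2167,0],
  [0,0,0.0108,-0.8333,-0.2167,-0.2167,0],
  [0,0,0.0108,-0.9,-0.2167,-0.2167,0],
  [0,0,0.0108,-0.9417,-0.2167,-0.2167,0],
  [0,0,0.0108,-0.9417,-0.2167,-0.2167,0],
  [0,0,0.0108,-0.9417,-0.2167,-0.2167,0],
])

```text
clock: 12.22
position: [0.4958, -0.4061, 0.1599]
ee_rot: [0.738, 0.675, -0.0, -0.0]
ft_force: [0.6, 0.2, -3.9]
grip_width: 0.125
grasp_force: 64.4
```

```bash
python3 go.py .495 -.432 .024 -0.09; python3 snap.py w5
```

```text
rot [-0.0005 -0.0001 -0.0001] d [-0.0259  0.0016  0.1359]
```

View pics/w5b.png

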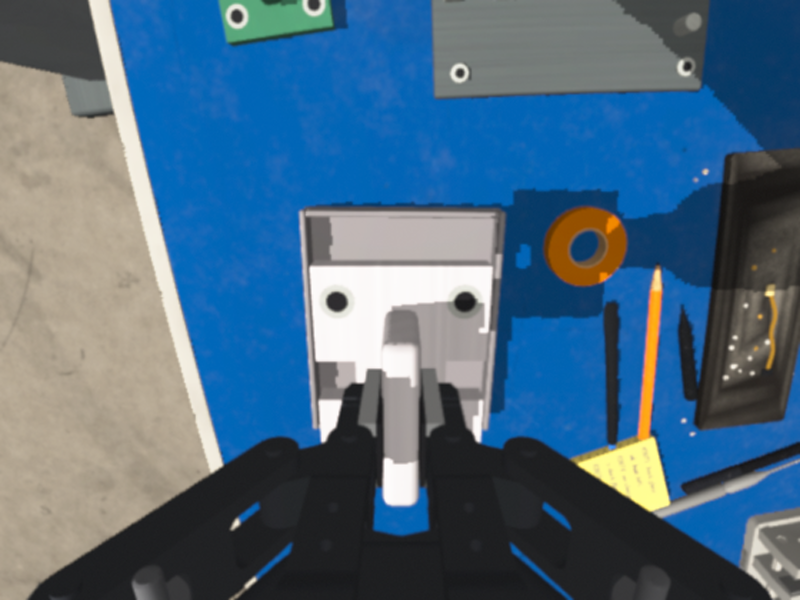

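To row units: 0.137 m / 0.6 = 0.2283, -0.026 m / 0.6 = -0.0433.

Request:
jog_arm([
  [0,0,0,-0.0433,0.0027,0.0833,0],
  [0,0,0,-0.0433,0.0027,0.1667,0],
  [0,0,0,-0.0433,0.0027,0.2,0],
  [0,0,0,-0.0433,0.0027,0.2167,0],
  [0,0,0,-0.0433,0.0027,0.2233,0],
  [0,0,0,-0.0433,0.0027,0.2283,0],
  [0,0,0,-0.0433,0.0027,0.2283,0],
])

```text
clock: 13.15
position: [0.495, -0.4337, 0.0234]
ee_rot: [0.739, 0.674, -0.0, 0.001]
ft_force: [0.8, 0.6, -3.7]
grip_width: 0.128
grasp_force: 64.4
```

To row units: 0.002 m / 0.6 = 0.0033, 0.001 m / 0.6 = 0.0017.

Request:
jog_arm([
  [0,0,0,0,0,0.0017,0],
  [0,0,0,0,0,0.0033,0],
  [0,0,0,0,0,0.0033,0],
])

```text
clock: 13.52
position: [0.495, -0.4338, 0.0228]
ee_rot: [0.739, 0.674, -0.001, 0.001]
ft_force: [-5.4, 4.8, 12.7]
grip_width: 0.124
grasp_force: 66.9
```

Request:
jog_arm([
  [0,0,0,0,0,0.0017,0.4],
  [0,0,0,0,0,0.0017,0.4],
  [0,0,0,0,0,0.0017,0.4],
  [0,0,0,0,0,-0.0667,0.4],
  [0,0,0,0,0,-0.1667,0.4],
  [0,0,0,0,0,-0.1667,0.4],
])

```text
clock: 14.28
position: [0.4972, -0.4353, 0.1263]
ee_rot: [0.739, 0.674, 0.0, 0.005]
ft_force: [0.1, -1.0, 0.5]
grip_width: 0.399
grasp_force: 0.0
```

```bash
python3 go.py .575 -.231 .10 -0.037;python3 snap.py w6
```

Run:
```python
import cv2
cv2.imwrite('pics/w6c.png',cv2.imread('pics/w6b.png')[0:600,150:750])
```

```text
rot [ 0.0069  0.0061 -0.0543] d [0.2107 0.0587 0.0254]
```

View pics/w6c.png

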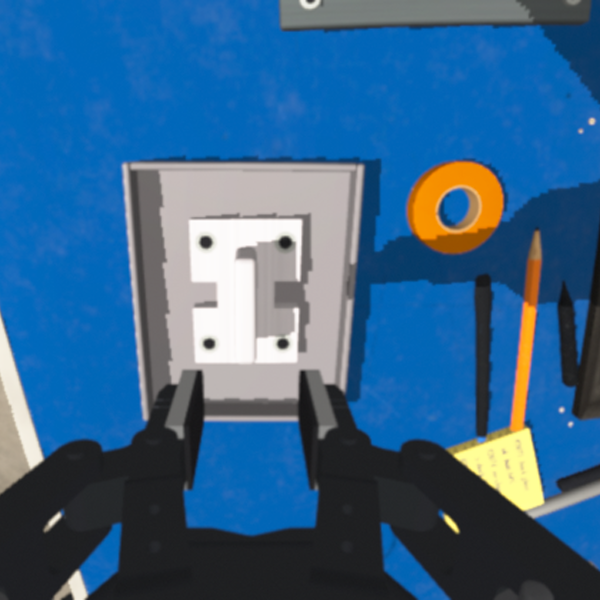

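To row units: 0.2107 m / 0.6 = 0.3512, 0.17 m / 0.6 = 0.2833, -0.054 rad / 6.2832 = -0.0086.

Request:
jog_arm([
  [0,0,0,0.1,0.0333,-0.0333,0.4],
  [0,0,-0.008,0.2,0.0667,-0.0333,0.4],
  [0.001,0.001,-0.0086,0.2833,0.0978,0,0.4],
  [0.001,0.001,-0.0086,0.3512,0.0978,0.0423,0.4],
  [0.001,0.001,-0.0086,0.3512,0.0978,0.0423,0.4],
  [0.001,0.001,-0.0086,0.3512,0.0978,0.0423,0.4],
])

```text
clock: 15.08
position: [0.5717, -0.2296, 0.0941]
ee_rot: [0.72, 0.694, -0.001, -0.005]
ft_force: [-0.2, -0.3, 0.6]
grip_width: 0.402
grasp_force: 0.0
```

```bash
python3 go.py .5745 -.231 .034 -0.037
```

```text
rot [-0.008  -0.0053 -0.0006] d [-0.0016  0.0034  0.0601]
```

To row units: 0.06 m / 0.6 = 0.1, 0.055 m / 0.6 = 0.0917.

Request:
jog_arm([
  [0,0,0,-0.0027,0.0057,0.05,0.4],
  [0,0,0,-0.0027,0.0057,0.0917,0.4],
  [0,0,0,-0.0027,0.0057,0.1,0.4],
  [0,0,0,-0.0027,0.0057,0.1,0],
  [0,0,0,-0.0027,0.0057,0.1,0],
  [0,0,0,-0.0027,0.0057,0.1,0],
  [0,0,0,-0.0027,0.0057,0.1,0],
], grip_n=25)

```text
clock: 15.95
position: [0.5753, -0.2313, 0.0355]
ee_rot: [0.72, 0.694, -0.001, -0.004]
ft_force: [-1.8, -4.0, -0.1]
grip_width: 0.178
grasp_force: 29.7
```

Request:
jog_arm([
  [0,0,0,0,-0.0117,-0.0017,0],
  [0,0,0,0,-0.0233,-0.0017,0],
  [0,0,0,0,-0.0317,-0.0017,0],
  [0,0,0,0,-0.0317,-0.0017,0],
])

```text
clock: 16.45
position: [0.5553, -0.2304, 0.0356]
ee_rot: [0.72, 0.694, -0.001, -0.004]
ft_force: [-2.0, -5.5, -6.0]
grip_width: 0.178
grasp_force: 28.9
```

Request:
jog_arm([
  [0,0,0,0,-0.0033,0,0],
  [0,0,0,0,-0.0067,0,0],
  [0,0,0,0,-0.0067,0,0],
])

```text
clock: 16.82
position: [0.5549, -0.2303, 0.0357]
ee_rot: [0.72, 0.694, 0.001, -0.002]
ft_force: [16.5, -8.5, -22.2]
grip_width: 0.18
grasp_force: 27.0
```

To row units: 0.29 m / 0.6 = 0.4833, 0.23 m / 0.6 = 0.3833, 0.06 rad / 6.2832 = 0.0095.

Request:
jog_arm([
  [0,0,0,0,0.0033,0,0.4],
  [0,0,0,0,0.0033,0,0.4],
  [0,0,0,0,0.0033,0,0.4],
  [0,0,0,0,0.0033,-0.0833,0.4],
  [0,0,0,0,0,-0.1833,0.4],
  [0,0,0.0095,0.0833,-0.0333,-0.2167,0.4],
  [0,0,0.0191,0.1833,-0.0667,-0.2167,0.4],
  [0,0,0.0286,0.2833,-0.1,-0.2167,0.4],
  [0,0,0.0398,0.3833,-0.1333,-0.2167,0.4],
  [0,0,0.0541,0.4667,-0.1583,-0.2167,0.4],
  [0,0,0.0541,0.4833,-0.1583,-0.2167,0.4],
  [0,0,0.0541,0.4833,-0.1583,-0.2167,0.4],
  [0,0,0.0541,0.4833,-0.1583,-0.2167,0.4],
])

```text
clock: 18.45
position: [0.4692, 0.0616, 0.1681]
ee_rot: [0.828, 0.561, -0.001, -0.004]
ft_force: [-0.3, -0.4, 0.2]
grip_width: 0.4
grasp_force: 0.0
```

```bash
python3 snap.py w7
```

Create sil.py:
```python
import sys
from fit import *
from scipy.optimize import minimize
H={'red':[(0,8),(172,180)],'yellow':[(20,32)],'green':[(60,85)],'white':[]}
def boxm(): 
    n=[(-32,-45),(32,-45),(32,-8.5),(17,-8.5),(17,8.5),(32,8.5),(32,45),(-32,45),(-32,8.5),(-17,8.5),(-17,-8.5),(-32,-8.5)]
    return n
def sil(cw,p,z0,shape):
    m=np.zeros(shape,np.uint8); c,s=np.cos(p[2]),np.sin(p[2])
    def pr(xyz):
        q=np.array(xyz,float)/1000; P=np.c_[q[:,0]*c-q[:,1]*s+p[0],q[:,0]*s+q[:,1]*c+p[1],q[:,2]+z0]; return np.round(proj(*cw,P)*16).astype(np.int32)
    n=boxm(); 
    for z in(0,5,10): cv2.fillPoly(m,[pr([(x,y,z) for x,y in n])],1,shift=4)
    cv2.fillPoly(m,[cv2.convexHull(pr([(a,b,z) for a in(-6,6) for b in(-30,30) for z in(10,44)]))],1,shift=4)
    return m
def find(n,col,p0,z0=0.,dbg=None):
    im=cv2.imread(f'pics/{n}.png'); cw=view(n); h=cv2.cvtColor(im,cv2.COLOR_BGR2HSV); k=4
    M=np.zeros(h.shape[:2],np.uint8)
    for a,b in H[col]: M|=cv2.inRange(h,(a,90,40),(b,255,255))
    M=(M>0).astype(np.uint8)
    roi=np.zeros_like(M); u,v=proj(*cw,[p0[0],p0[1],z0+.01])[0]; r=.1*cw[0]['fx']/abs((cw[1][2,3]-z0)); cv2.circle(roi,(int(u),int(v)),int(r),1,-1); M&=roi
    nl,lab,st,_=cv2.connectedComponentsWithStats(M); M=(lab==1+np.argmax(st[1:,4])).astype(np.uint8); M=cv2.morphologyEx(M,cv2.MORPH_CLOSE,np.ones((3,3)))
    f=lambda p:1-(lambda S:(S&M).sum()/max(1,(S|M).sum()))(sil(cw,p,z0,M.shape))
    best=None
    for dy in(0,.3,-.3):
        r=minimize(f,p0+np.array([0,0,dy]),method='Nelder-Mead',options=dict(initial_simplex=np.array(p0)+[[0,0,dy],[.02,0,dy],[0,.02,dy],[0,0,dy+.15]],xatol=1e-5,fatol=1e-5))
        if best is None or r.fun<best.fun: best=r
    print(n,col,np.round(best.x,4),'IoU',round(1-best.fun,3)); return best.x
if __name__=='__main__':
    find(sys.argv[1],sys.argv[2],np.array(list(map(float,sys.argv[3:6]))),float(sys.argv[6]) if len(sys.argv)>6 else 0.)
```

```bash
python3 sil.py w7 red .45 .119 -.375;python3 sil.py w1 red .45 .119 -.375; python3 sil.py w2 yellow .44 -.018 -.432; python3 sil.py w7 yellow .44 -.018 -.432;python3 sil.py w3 green .438 -.204 .017;python3 go.py .45 .119 .10 -0.375
```

```text
w7 red [ 0.4478  0.1187 -0.3659] IoU 0.866
w1 red [ 0.4475  0.1196 -0.3688] IoU 0.856
w2 yellow [ 0.4384 -0.0179 -0.4242] IoU 0.891
w7 yellow [ 0.4392 -0.0184 -0.4331] IoU 0.892
w3 green [ 0.4376 -0.2045  0.021 ] IoU 0.793
rot [-0.0084 -0.0026 -0.0042] d [ 0.0461 -0.0385  0.0685]
```

To row units: 0.0685 m / 0.6 = 0.1142, 0.06 m / 0.6 = 0.1, -0.008 rad / 6.2832 = -0.0013.

Request:
jog_arm([
  [-0.0013,0,0,0.05,-0.0417,0.0333,0.4],
  [-0.0013,0,0,0.0768,-0.0658,0.1,0.4],
  [-0.0013,0,0,0.0768,-0.0658,0.1142,0.4],
  [-0.0013,0,0,0.0768,-0.0658,0.1142,0.4],
])

```text
clock: 19.0
position: [0.4491, 0.1196, 0.1001]
ee_rot: [0.828, 0.561, 0.001, -0.001]
ft_force: [-0.9, -0.3, 0.6]
grip_width: 0.401
grasp_force: 0.0
```

```bash
python3 go.py .4485 .119 .018 -0.37
```

```text
rot [-0.0007 -0.0024 -0.0087] d [-0.001  -0.0003  0.0821]
```

Units first: shifts go in shares of 0.6 m and turns go in shares of 2 pi rad. So 0.081 m / 0.6 = 0.135, 0.075 m / 0.6 = 0.125.

Request:
jog_arm([
  [0,0,0,0,0,0.0833,0.4],
  [0,0,0,0,0,0.125,0.4],
  [0,0,0,0,0,0.135,0.4],
  [0,0,0,0,0,0.135,0.4],
  [0,0,0,0,0,0.135,0],
  [0,0,0,0,0,0.135,0],
  [0,0,0,0,0,0.135,0],
], grip_n=60)

```text
clock: 19.88
position: [0.4498, 0.1214, 0.0206]
ee_rot: [0.827, 0.562, 0.002, -0.0]
ft_force: [-1.1, -0.9, 7.1]
grip_width: 0.133
grasp_force: 59.8
```

Request:
jog_arm([
  [0,0,0,0,0,-0.0333,0],
  [0,0,0,0,0,-0.1,0],
  [0,0,0,0,0,-0.2,0],
  [0,0,0,0,0,-0.2,0],
])

```text
clock: 20.38
position: [0.4512, 0.1216, 0.1438]
ee_rot: [0.827, 0.562, 0.005, 0.001]
ft_force: [0.3, 0.0, -5.6]
grip_width: 0.13
grasp_force: 59.5
```

```bash
python3 go.py .634 -.238 .08 -0.0375
```

```text
rot [ 0.0082 -0.0056 -0.3397] d [-0.2674  0.3019  0.0641]
```

To row units: 0.3019 m / 0.6 = 0.5032, -0.24 m / 0.6 = -0.4, -0.34 rad / 6.2832 = -0.0541.

Request:
jog_arm([
  [0,0,-0.008,-0.0583,0.0667,0,0],
  [0,0,-0.0159,-0.1167,0.1333,0,0],
  [0,0,-0.0239,-0.175,0.2,0,0],
  [0,0,-0.0318,-0.2333,0.2667,0,0],
  [0,0,-0.0398,-0.2917,0.3333,0,0],
  [0,0,-0.0477,-0.35,0.4,0,0],
  [0.0013,-0.001,-0.0541,-0.4,0.45,0,0],
  [0.0013,-0.001,-0.0541,-0.4457,0.5032,0.05,0],
  [0.0013,-0.001,-0.0541,-0.4457,0.5032,0.1068,0],
  [0.0013,-0.001,-0.0541,-0.4457,0.5032,0.1068,0],
  [0.0013,-0.001,-0.0541,-0.4457,0.5032,0.1068,0],
])

```text
clock: 21.75
position: [0.6313, -0.238, 0.0751]
ee_rot: [0.72, 0.694, -0.003, -0.002]
ft_force: [0.4, 1.1, -4.1]
grip_width: 0.128
grasp_force: 59.9
```

```bash
python3 go.py .634 -.238 .04 -0.0375; python3 snap.py w8
```

```text
rot [-0.0075  0.0015  0.0015] d [0.0001 0.003  0.0351]
```

View pics/w8b.png

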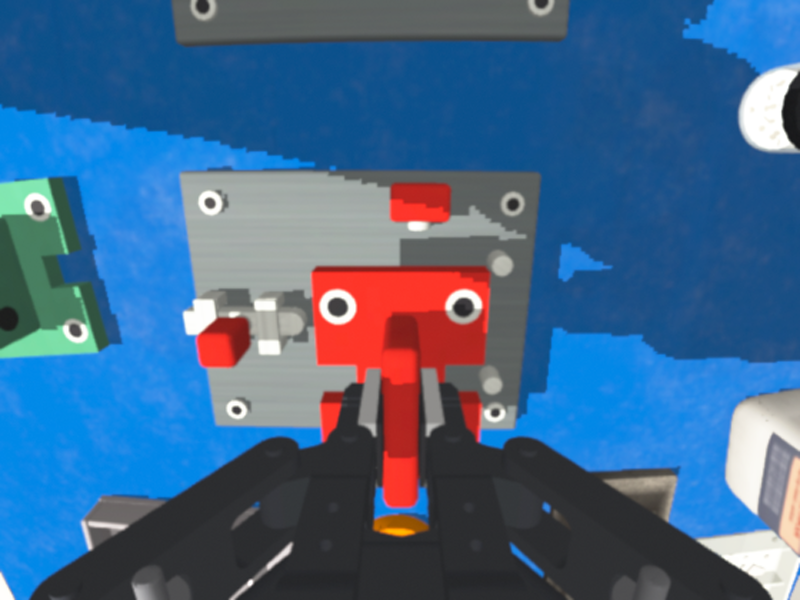

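To row units: 0.043 m / 0.6 = 0.0717, 0.001 m / 0.6 = 0.0017.

Request:
jog_arm([
  [0,0,0,0,0.0017,0.0333,0],
  [0,0,0,0,0.0017,0.0583,0],
  [0,0,0,0,0.0017,0.0667,0],
  [0,0,0,0,0.0017,0.0717,0],
  [0,0,0,0,0.0017,0.0717,0],
])

```text
clock: 22.42
position: [0.6315, -0.2389, 0.0329]
ee_rot: [0.72, 0.694, -0.004, -0.002]
ft_force: [-6.8, 1.5, 9.6]
grip_width: 0.123
grasp_force: 62.2
```

To row units: 0.008 m / 0.6 = 0.0133, 0.006 m / 0.6 = 0.01.

Request:
jog_arm([
  [0,0,0,0,0,-0.0017,0],
  [0,0,0,0,0.005,-0.0017,0],
  [0,0,0,0,0.01,-0.0017,0],
  [0,0,0,0,0.0133,-0.0017,0],
  [0,0,0,0,0.0133,-0.0017,0],
], grip_n=30)

```text
clock: 23.05
position: [0.639, -0.2397, 0.033]
ee_rot: [0.72, 0.694, -0.004, -0.003]
ft_force: [-9.2, -0.3, 7.9]
grip_width: 0.126
grasp_force: 62.1
```

Request:
jog_arm([
  [0,0,0,0.005,0,0,0],
  [0,0,0,0.01,0,0,0],
  [0,0,0,0.01,0,0,0],
])

```text
clock: 23.42
position: [0.6392, -0.2371, 0.0331]
ee_rot: [0.721, 0.693, -0.005, -0.001]
ft_force: [-6.3, -7.2, 5.5]
grip_width: 0.127
grasp_force: 61.7
```

To row units: 0.004 m / 0.6 = 0.0067, -0.002 m / 0.6 = -0.0033.

Request:
jog_arm([
  [0,0,0,0.0033,-0.0017,-0.0017,0],
  [0,0,0,0.0067,-0.0017,-0.0033,0],
  [0,0,0,0.0067,-0.0017,-0.0033,0],
])

```text
clock: 23.8
position: [0.6388, -0.23, 0.0337]
ee_rot: [0.72, 0.694, -0.004, -0.002]
ft_force: [-0.1, -4.4, -5.5]
grip_width: 0.128
grasp_force: 59.8
```

Request:
jog_arm([
  [0,0,0,0.0033,0,0,0],
  [0,0,0,0.0067,0,0,0],
  [0,0,0,0.0067,0,0,0],
])

```text
clock: 24.18
position: [0.6387, -0.2296, 0.034]
ee_rot: [0.721, 0.693, -0.005, -0.0]
ft_force: [0.7, -12.6, -5.5]
grip_width: 0.132
grasp_force: 59.8
```

To row units: 0.004 m / 0.6 = 0.0067, 0.002 m / 0.6 = 0.0033.

Request:
jog_arm([
  [0,0,0,0,0.0033,0.0017,0],
  [0,0,0,0,0.0067,0.0033,0],
  [0,0,0,0,0.0067,0.0033,0],
])

```text
clock: 24.55
position: [0.6395, -0.2301, 0.0332]
ee_rot: [0.721, 0.693, -0.008, -0.003]
ft_force: [-21.1, -9.9, 16.4]
grip_width: 0.122
grasp_force: 63.1
```

Request:
jog_arm([
  [0,0,0,0,0,0,0.12],
  [0,0,0,0,0,0,0.2],
  [0,0,0,-0.0033,-0.005,0,0.4],
  [0,0,0,-0.0033,-0.005,0,0.4],
  [0,0,0,-0.0033,-0.005,0,0.4],
  [0,0,0,-0.0033,-0.005,-0.0833,0.4],
  [0,0,0,-0.0033,-0.005,-0.1667,0.4],
  [0,0,0,-0.0033,-0.0833,-0.1667,0.4],
  [0,0,0,-0.0033,-0.1417,-0.1667,0.4],
  [0,0,0,-0.0033,-0.1417,-0.1667,0.4],
])

```text
clock: 25.8
position: [0.5572, -0.2244, 0.1332]
ee_rot: [0.72, 0.693, -0.004, -0.002]
ft_force: [1.1, 0.1, -0.2]
grip_width: 0.398
grasp_force: 0.0
```

```bash
python3 snap.py w9; python3 go.py .555 -.2305 .0345 -0.0375
```

```text
rot [-0.0073  0.0022 -0.    ] d [-0.0063 -0.0027  0.0989]
```

View pics/w9b.png

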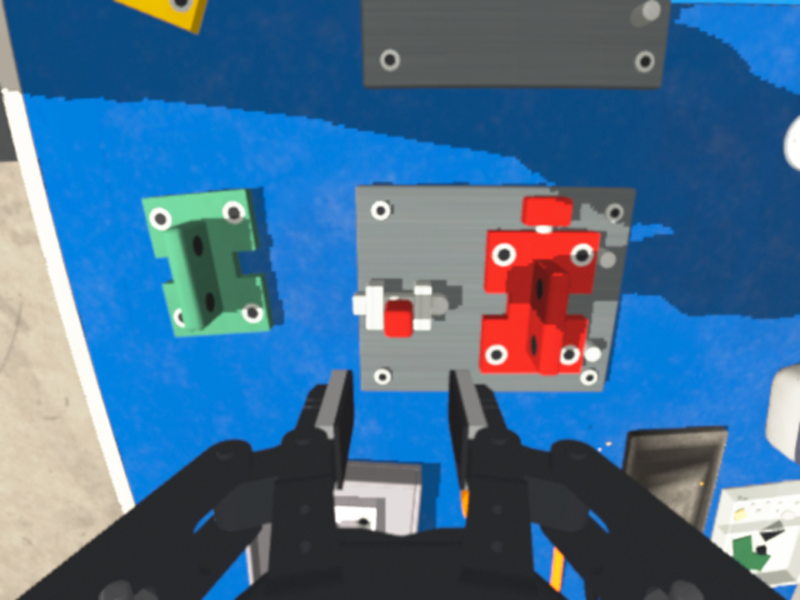

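```bash
python3 sil.py w9 red .639 -.2335 -.037 .012
```

Run:
```python
from fit import *
fit([('w9',J+D,[(356,185),(634,187),(604,391),(360,391),(608,259),(593,354)])],(.64,-.2,0))
fit([('w9',F,[(487,230),(601,231),(584,374),(480,372)])],(.64,-.2,0))
```

```text
w9 red [ 0.6401 -0.2339 -0.0379] IoU 0.888
[ 0.6402 -0.2336 -0.0405 -0.0012] rms px 0.67
[ 0.6383 -0.2314 -0.0294  0.0178] rms px 0.87
```

Request:
jog_arm([
  [0,0,0,-0.01,-0.0045,0.0833,0.4],
  [0,0,0,-0.01,-0.0045,0.1333,0.4],
  [0,0,0,-0.01,-0.0045,0.1633,0.4],
  [0,0,0,-0.01,-0.0045,0.1633,0.4],
  [0,0,0,-0.01,-0.0045,0.1633,0],
  [0,0,0,-0.01,-0.0045,0.1633,0],
  [0,0,0,-0.01,-0.0045,0.1633,0],
  [0,0,0,-0.01,-0.0045,0.1633,0],
], grip_n=25)

```text
clock: 26.85
position: [0.5563, -0.2301, 0.0361]
ee_rot: [0.72, 0.694, -0.003, -0.001]
ft_force: [1.2, 0.7, 6.6]
grip_width: 0.181
grasp_force: 29.8
```

To row units: 0.034 m / 0.6 = 0.0567, 0.03 m / 0.6 = 0.05.

Request:
jog_arm([
  [0,0,0,0,0.0167,-0.0017,0],
  [0,0,0,0,0.0333,-0.0017,0],
  [0,0,0,0,0.05,-0.0017,0],
  [0,0,0,0,0.0567,-0.0017,0],
  [0,0,0,0,0.0567,-0.0017,0],
])

```text
clock: 27.48
position: [0.5908, -0.2315, 0.0362]
ee_rot: [0.72, 0.694, -0.003, -0.001]
ft_force: [1.2, 0.2, 5.1]
grip_width: 0.18
grasp_force: 29.6
```

Request:
jog_arm([
  [0,0,0,0,0.0033,0,0],
  [0,0,0,0,0.0067,0,0],
  [0,0,0,0,0.0067,0,0],
])

```text
clock: 27.85
position: [0.5912, -0.2316, 0.0361]
ee_rot: [0.72, 0.694, -0.005, -0.004]
ft_force: [-15.4, 3.8, 18.5]
grip_width: 0.181
grasp_force: 31.5
```

To row units: 0.187 m / 0.6 = 0.3117, 0.17 m / 0.6 = 0.2833, -0.014 rad / 6.2832 = -0.0022.

Request:
jog_arm([
  [0,0,0,0,-0.005,0,0.4],
  [0,0,0,0,-0.005,0,0.4],
  [0,0,0,0,-0.005,0,0.4],
  [0,0,0,0,-0.005,-0.0833,0.4],
  [0,0,0,0,-0.005,-0.1333,0.4],
  [0,0,-0.0022,0.1,-0.005,-0.1333,0.4],
  [0,0,-0.0022,0.2,-0.005,-0.1333,0.4],
  [0,0,-0.0022,0.2833,-0.005,-0.1333,0.4],
  [0,0,-0.0022,0.3117,-0.005,-0.1333,0.4],
  [0,0,-0.0022,0.3117,-0.005,-0.1333,0.4],
  [0,0,-0.0022,0.3117,-0.005,-0.1333,0.4],
])

```text
clock: 29.22
position: [0.5978, -0.0467, 0.115]
ee_rot: [0.716, 0.698, -0.004, -0.002]
ft_force: [0.0, 0.1, 1.1]
grip_width: 0.4
grasp_force: 0.0
```

```bash
python3 go.py .589 -.0438 .0345 -0.023
```

```text
rot [-0.0082  0.0026 -0.0027] d [ 0.0029 -0.0082  0.0806]
```

To row units: 0.08 m / 0.6 = 0.1333, 0.06 m / 0.6 = 0.1, -0.008 rad / 6.2832 = -0.0013.

Request:
jog_arm([
  [0,0,0,0.005,-0.0133,0.05,0.4],
  [-0.0013,0.0003,0,0.005,-0.0137,0.1,0.4],
  [-0.0013,0.0003,0,0.005,-0.0137,0.1333,0.4],
  [-0.0013,0.0003,0,0.005,-0.0137,0.1333,0.4],
  [-0.0013,0.0003,0,0.005,-0.0137,0.1333,0],
  [-0.0013,0.0003,0,0.005,-0.0137,0.1333,0],
  [-0.0013,0.0003,0,0.005,-0.0137,0.1333,0],
  [-0.0013,0.0003,0,0.005,-0.0137,0.1333,0],
], grip_n=25)

```text
clock: 30.22
position: [0.5898, -0.0416, 0.0363]
ee_rot: [0.715, 0.699, 0.001, 0.001]
ft_force: [-0.3, -3.0, 6.4]
grip_width: 0.18
grasp_force: 30.2
```

Request:
jog_arm([
  [0,0,0,0,-0.0117,-0.0017,0],
  [0,0,0,0,-0.0233,-0.0017,0],
  [0,0,0,0,-0.0317,-0.0017,0],
  [0,0,0,0,-0.0367,-0.0017,0],
  [0,0,0,0,-0.0367,-0.0017,0],
])

```text
clock: 30.85
position: [0.5679, -0.041, 0.0364]
ee_rot: [0.715, 0.699, 0.001, 0.001]
ft_force: [7.2, -3.2, -4.5]
grip_width: 0.175
grasp_force: 28.8
```

To row units: -0.003 m / 0.6 = -0.005, -0.002 m / 0.6 = -0.0033.

Request:
jog_arm([
  [0,0,0,0,-0.0033,0,0],
  [0,0,0,0,-0.005,0,0],
  [0,0,0,0,-0.005,0,0],
])

```text
clock: 31.22
position: [0.5678, -0.0409, 0.0365]
ee_rot: [0.715, 0.699, 0.003, 0.003]
ft_force: [23.3, -2.9, -19.1]
grip_width: 0.176
grasp_force: 27.2
```

Request:
jog_arm([
  [0,0,0,0,0.005,0,0.4],
  [0,0,0,0,0.005,0,0.4],
  [0,0,0,0,0.005,0,0.4],
  [0,0,0,0,0.005,-0.0833,0.4],
  [0,0,0.0159,-0.05,-0.05,-0.1833,0.4],
  [0,0,0.0398,-0.0833,-0.1333,-0.2167,0.4],
  [0,0,0.0637,-0.0833,-0.1833,-0.2167,0.4],
  [0,0,0.0637,-0.0833,-0.1833,-0.2167,0.4],
  [0,0,0.0637,-0.0833,-0.1833,-0.2167,0.4],
])

```text
clock: 32.35
position: [0.4533, -0.0879, 0.1664]
ee_rot: [0.839, 0.544, 0.0, 0.0]
ft_force: [0.1, 0.2, 0.2]
grip_width: 0.398
grasp_force: 0.0
```

```bash
python3 snap.py w10;python3 sil.py w10 yellow .44 -.018 -.432;  python3 go.py .439 -.018 .10 -0.431
```

```text
w10 yellow [ 0.4388 -0.0187 -0.4303] IoU 0.9
rot [-0.0002 -0.0006  0.01  ] d [ 0.0577 -0.0417  0.0662]
```

To row units: 0.0662 m / 0.6 = 0.1103, 0.06 m / 0.6 = 0.1, 0.01 rad / 6.2832 = 0.0016.

Request:
jog_arm([
  [0,0,0.0016,0.0667,-0.05,0.0333,0.4],
  [0,0,0.0016,0.0962,-0.0695,0.1,0.4],
  [0,0,0.0016,0.0962,-0.0695,0.1103,0.4],
  [0,0,0.0016,0.0962,-0.0695,0.1103,0.4],
])

```text
clock: 32.9
position: [0.439, -0.0188, 0.1001]
ee_rot: [0.842, 0.539, -0.0, -0.001]
ft_force: [0.1, 0.6, 0.2]
grip_width: 0.401
grasp_force: 0.0
```

```bash
python3 go.py .4385 -.0185 .018 -0.431
```

```text
rot [-0.001  -0.0004 -0.0016] d [-0.     -0.0005  0.0821]
```

To row units: 0.081 m / 0.6 = 0.135, 0.075 m / 0.6 = 0.125.

Request:
jog_arm([
  [0,0,0,0,0,0.0833,0.4],
  [0,0,0,0,0,0.125,0.4],
  [0,0,0,0,0,0.135,0.4],
  [0,0,0,0,0,0.135,0.4],
  [0,0,0,0,0,0.135,0],
  [0,0,0,0,0,0.135,0],
  [0,0,0,0,0,0.135,0],
], grip_n=60)

```text
clock: 33.78
position: [0.4396, -0.0185, 0.0205]
ee_rot: [0.843, 0.539, 0.001, 0.001]
ft_force: [-1.9, -0.2, 6.1]
grip_width: 0.127
grasp_force: 59.5
```

Request:
jog_arm([
  [0,0,0,0,0,-0.0333,0],
  [0,0,0,0,0,-0.1,0],
  [0,0,0,0,0,-0.2,0],
  [0,0,0,0,0,-0.2,0],
])

```text
clock: 34.28
position: [0.4413, -0.0185, 0.1438]
ee_rot: [0.843, 0.539, 0.003, 0.003]
ft_force: [-0.3, -0.7, -4.1]
grip_width: 0.126
grasp_force: 59.4
```

```bash
python3 go.py .646 -.050 .08 -0.023
```

```text
rot [ 0.0085 -0.001  -0.4102] d [0.0571 0.1985 0.0655]
```

To row units: 0.1985 m / 0.6 = 0.3308, 0.16 m / 0.6 = 0.2667, -0.41 rad / 6.2832 = -0.0653.

Request:
jog_arm([
  [0,0,-0.0159,0.02,0.0667,0,0],
  [0,0,-0.0318,0.04,0.1333,0,0],
  [0,0,-0.0477,0.06,0.2,0,0],
  [0.0013,0,-0.0653,0.08,0.2667,0,0],
  [0.0013,0,-0.0653,0.0952,0.3308,0.0333,0],
  [0.0013,0,-0.0653,0.0952,0.3308,0.1,0],
  [0.0013,0,-0.0653,0.0952,0.3308,0.1092,0],
  [0.0013,0,-0.0653,0.0952,0.3308,0.1092,0],
])

```text
clock: 35.28
position: [0.6422, -0.0497, 0.0738]
ee_rot: [0.715, 0.699, -0.002, -0.004]
ft_force: [0.8, 0.1, -3.5]
grip_width: 0.127
grasp_force: 59.9
```

```bash
python3 go.py .646 -.050 .033 -0.023
```

```text
rot [-0.0086 -0.0021  0.0002] d [-0.0003  0.0041  0.0407]
```

To row units: 0.041 m / 0.6 = 0.0683, 0.04 m / 0.6 = 0.0667, -0.008 rad / 6.2832 = -0.0013.

Request:
jog_arm([
  [0,0,0,0,0.005,0.0333,0],
  [-0.0013,-0.0003,0,0,0.005,0.0583,0],
  [-0.0013,-0.0003,0,0,0.005,0.0667,0],
  [-0.0013,-0.0003,0,0,0.005,0.0683,0],
  [-0.0013,-0.0003,0,0,0.005,0.0683,0],
])

```text
clock: 35.9
position: [0.6455, -0.0498, 0.0327]
ee_rot: [0.715, 0.699, 0.0, 0.0]
ft_force: [-0.4, -0.4, -3.9]
grip_width: 0.13
grasp_force: 60.0
```

To row units: 0.008 m / 0.6 = 0.0133, 0.006 m / 0.6 = 0.01.

Request:
jog_arm([
  [0,0,0,0,0,0.0017,0],
  [0,0,0,0,0.005,0.0017,0],
  [0,0,0,0,0.01,0.0017,0],
  [0,0,0,0,0.0133,0.0017,0],
  [0,0,0,0,0.0133,0.0017,0],
])

```text
clock: 36.52
position: [0.6519, -0.05, 0.0326]
ee_rot: [0.715, 0.699, -0.001, -0.001]
ft_force: [-15.4, 0.4, 14.9]
grip_width: 0.127
grasp_force: 62.7
```

Request:
jog_arm([
  [0,0,0,0.005,-0.0017,0,0],
  [0,0,0,0.01,-0.0017,0,0],
  [0,0,0,0.0133,-0.0017,0,0],
  [0,0,0,0.0133,-0.0017,0,0],
])

```text
clock: 37.02
position: [0.6521, -0.047, 0.0327]
ee_rot: [0.717, 0.697, -0.002, 0.002]
ft_force: [-9.4, -11.1, 9.5]
grip_width: 0.129
grasp_force: 62.1
```

To row units: -0.002 m / 0.6 = -0.0033.

Request:
jog_arm([
  [0,0,0,0,-0.0033,-0.0033,0],
  [0,0,0,0,-0.0033,-0.0033,0],
  [0,0,0,0.0033,-0.0033,-0.0033,0],
  [0,0,0,0.0033,-0.0033,-0.0033,0],
])

```text
clock: 37.52
position: [0.651, -0.0443, 0.034]
ee_rot: [0.716, 0.698, -0.001, 0.002]
ft_force: [-0.7, -11.6, 0.1]
grip_width: 0.129
grasp_force: 60.5
```

Request:
jog_arm([
  [0,0,0,0.0033,0,0,0],
  [0,0,0,0.0067,0,0,0],
  [0,0,0,0.0067,0,0,0],
])

```text
clock: 37.9
position: [0.6509, -0.044, 0.0342]
ee_rot: [0.717, 0.697, -0.003, 0.003]
ft_force: [-2.5, -20.4, 2.9]
grip_width: 0.124
grasp_force: 61.0
```

To row units: 0.005 m / 0.6 = 0.0083, -0.002 m / 0.6 = -0.0033.

Request:
jog_arm([
  [0,0,0,-0.0033,0.005,0.0017,0],
  [0,0,0,-0.005,0.0083,0.0033,0],
  [0,0,0,-0.005,0.0083,0.0033,0],
])

```text
clock: 38.28
position: [0.6522, -0.0445, 0.0327]
ee_rot: [0.717, 0.698, -0.005, -0.0]
ft_force: [-26.1, -13.8, 23.9]
grip_width: 0.129
grasp_force: 64.1
```

Request:
jog_arm([
  [0,0,0,0,0,0,0.12],
  [0,0,0,0,0,0,0.2],
  [0,0,0,-0.0033,-0.005,0,0.4],
  [0,0,0,-0.0033,-0.005,0,0.4],
  [0,0,0,-0.0033,-0.005,0,0.4],
  [0,0,0,-0.0033,-0.005,-0.0833,0.4],
  [0,0,0,-0.0033,-0.005,-0.1667,0.4],
  [0,0,0,-0.0033,-0.0833,-0.1667,0.4],
  [0,0,0,-0.0033,-0.1417,-0.1667,0.4],
  [0,0,0,-0.0033,-0.1417,-0.1667,0.4],
])

```text
clock: 39.52
position: [0.5691, -0.0391, 0.1319]
ee_rot: [0.715, 0.699, -0.0, 0.0]
ft_force: [0.7, -0.3, 0.3]
grip_width: 0.402
grasp_force: 0.0
```

```bash
python3 snap.py w11; python3 sil.py w11 yellow .652 -.0455 -.023 .012; python3 go.py .568 -.0435 .0345 -0.023
```

```text
w11 yellow [ 0.6531 -0.0457 -0.0233] IoU 0.904
rot [ 0.0012  0.0006 -0.    ] d [-0.0043 -0.0024  0.0976]
```

View pics/w11b.png

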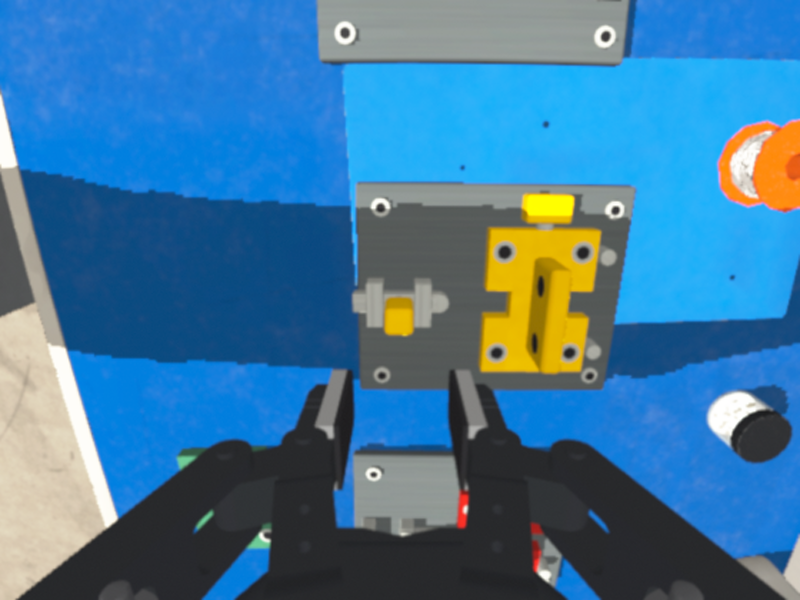

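Home against dowels and stop nub (dowels at (608,257), (593,352) touch the edge). Shut the yellow bolt.

To row units: 0.097 m / 0.6 = 0.1617, 0.08 m / 0.6 = 0.1333.

Request:
jog_arm([
  [0,0,0,-0.0067,-0.004,0.0833,0.4],
  [0,0,0,-0.0067,-0.004,0.1333,0.4],
  [0,0,0,-0.0067,-0.004,0.1617,0.4],
  [0,0,0,-0.0067,-0.004,0.1617,0.4],
  [0,0,0,-0.0067,-0.004,0.1617,0],
  [0,0,0,-0.0067,-0.004,0.1617,0],
  [0,0,0,-0.0067,-0.004,0.1617,0],
  [0,0,0,-0.0067,-0.004,0.1617,0],
], grip_n=25)

```text
clock: 40.58
position: [0.5692, -0.0429, 0.0358]
ee_rot: [0.715, 0.699, 0.001, 0.001]
ft_force: [0.7, 0.8, 6.3]
grip_width: 0.179
grasp_force: 30.1
```

Request:
jog_arm([
  [0,0,0,0,0.0167,-0.0017,0],
  [0,0,0,0,0.0333,-0.0017,0],
  [0,0,0,0,0.05,-0.0017,0],
  [0,0,0,0,0.0567,-0.0017,0],
  [0,0,0,0,0.06,-0.0017,0],
  [0,0,0,0,0.0633,-0.0017,0],
  [0,0,0,0,0.0633,-0.0017,0],
])

```text
clock: 41.45
position: [0.6041, -0.044, 0.0357]
ee_rot: [0.715, 0.699, -0.002, -0.002]
ft_force: [-16.4, 0.1, 18.1]
grip_width: 0.174
grasp_force: 31.6
```

To row units: -0.22 m / 0.6 = -0.3667, -0.02 m / 0.6 = -0.0333, -0.04 rad / 6.2832 = -0.0064.

Request:
jog_arm([
  [0,0,0,0,-0.005,0,0.4],
  [0,0,0,0,-0.005,0,0.4],
  [0,0,0,0,-0.005,0,0.4],
  [0,0,0,0,-0.005,-0.0833,0.4],
  [0,0,0,-0.05,-0.0333,-0.1667,0.4],
  [0,0,-0.0064,-0.1333,-0.0833,-0.2083,0.4],
  [0,0,-0.0064,-0.2167,-0.1417,-0.2083,0.4],
  [0,0,-0.0064,-0.3,-0.2,-0.2083,0.4],
  [0,0,-0.0064,-0.3667,-0.25,-0.2083,0.4],
  [0,0,-0.0064,-0.3667,-0.25,-0.2083,0.4],
  [0,0,-0.0064,-0.3667,-0.25,-0.2083,0.4],
])

```text
clock: 42.82
position: [0.4515, -0.26, 0.1606]
ee_rot: [0.701, 0.713, 0.0, 0.0]
ft_force: [0.6, -0.8, -0.4]
grip_width: 0.401
grasp_force: 0.0
```

```bash
python3 snap.py w12;python3 sil.py w12 green .438 -.204 .02;  python3 go.py .4375 -.2045 .10 0.02; python3 sil.py w9 green .438 -.204 .02
```

```text
w12 green [ 0.4374 -0.2048  0.036 ] IoU 0.835
rot [ 0.0007 -0.0003 -0.0017] d [ 0.0552 -0.0134  0.0606]
w9 green [ 0.4367 -0.2046  0.0335] IoU 0.818
```

To row units: 0.1415 m / 0.6 = 0.2358, 0.03 m / 0.6 = 0.05, -0.012 rad / 6.2832 = -0.0019.

Request:
jog_arm([
  [0,0,-0.0019,0.0667,-0.0225,0.05,0.4],
  [0,0,-0.0019,0.092,-0.0228,0.1167,0.4],
  [0,0,-0.0019,0.092,-0.0228,0.1833,0.4],
  [0,0,-0.0019,0.092,-0.0228,0.225,0.4],
  [0,0,-0.0019,0.092,-0.0228,0.2358,0.4],
  [0,0,-0.0019,0.092,-0.0228,0.2358,0.4],
  [0,0,-0.0019,0.092,-0.0228,0.2358,0],
  [0,0,-0.0019,0.092,-0.0228,0.2358,0],
  [0,0,-0.0019,0.092,-0.0228,0.2358,0],
], grip_n=60)

```text
clock: 44.0
position: [0.4374, -0.2057, 0.0203]
ee_rot: [0.697, 0.717, 0.0, 0.001]
ft_force: [-1.0, 1.1, 7.3]
grip_width: 0.125
grasp_force: 60.8
```

Request:
jog_arm([
  [0,0,0,0,0,-0.0333,0],
  [0,0,0,0,0,-0.1,0],
  [0,0,0,0,0,-0.2,0],
  [0,0,0,0,0,-0.2,0],
])

```text
clock: 44.5
position: [0.4389, -0.2065, 0.1436]
ee_rot: [0.697, 0.717, 0.001, 0.004]
ft_force: [0.7, -0.8, -4.3]
grip_width: 0.123
grasp_force: 59.6
```

```bash
python3 go.py .634 .1495 .08 -0.023
```

```text
rot [0.0074 0.0041 0.0517] d [0.3505 0.2048 0.0636]
```

To row units: 0.3505 m / 0.6 = 0.5842, 0.32 m / 0.6 = 0.5333, 0.052 rad / 6.2832 = 0.0083.

Request:
jog_arm([
  [0,0,0.0016,0.0667,0.0333,0,0],
  [0,0,0.0032,0.1333,0.075,0,0],
  [0,0,0.0048,0.2,0.1167,0,0],
  [0,0,0.0064,0.2667,0.1583,0,0],
  [0,0,0.008,0.3333,0.2,0,0],
  [0,0,0.008,0.4,0.2417,0,0],
  [0,0,0.0083,0.4667,0.2833,0,0],
  [0.0011,0.0006,0.0083,0.5333,0.3167,0,0],
  [0.0011,0.0006,0.0083,0.5842,0.3413,0.05,0],
  [0.0011,0.0006,0.0083,0.5842,0.3413,0.1,0],
  [0.0011,0.0006,0.0083,0.5842,0.3413,0.1,0],
  [0.0011,0.0006,0.0083,0.5842,0.3413,0.1,0],
])

```text
clock: 46.0
position: [0.6313, 0.1502, 0.0797]
ee_rot: [0.716, 0.699, -0.001, -0.004]
ft_force: [-0.4, 0.4, -2.8]
grip_width: 0.133
grasp_force: 59.4
```

```bash
python3 go.py .633 .1485 .0325 -0.023
```

```text
rot [-0.0064 -0.0037 -0.001 ] d [-0.0018  0.002   0.0472]
```

To row units: 0.048 m / 0.6 = 0.08, 0.046 m / 0.6 = 0.0767, -0.006 rad / 6.2832 = -0.001.

Request:
jog_arm([
  [0,0,0,-0.0033,0.0017,0.0333,0],
  [-0.001,-0.0006,0,-0.0033,0.0017,0.0667,0],
  [-0.001,-0.0006,0,-0.0033,0.0017,0.0767,0],
  [-0.001,-0.0006,0,-0.0033,0.0017,0.08,0],
  [-0.001,-0.0006,0,-0.0033,0.0017,0.08,0],
])

```text
clock: 46.62
position: [0.6317, 0.1485, 0.0324]
ee_rot: [0.715, 0.699, -0.0, 0.0]
ft_force: [-5.4, -1.3, 6.4]
grip_width: 0.126
grasp_force: 61.0
```

Contact with the base. Push +x to the dowels (home x ≈ 0.6394), then +y.

To row units: 0.0105 m / 0.6 = 0.0175, 0.009 m / 0.6 = 0.015.

Request:
jog_arm([
  [0,0,0,0,0.005,0,0],
  [0,0,0,0,0.01,0,0],
  [0,0,0,0,0.015,0,0],
  [0,0,0,0,0.0175,0,0],
  [0,0,0,0,0.0175,0,0],
])

```text
clock: 47.25
position: [0.6398, 0.1492, 0.0325]
ee_rot: [0.715, 0.699, -0.002, -0.002]
ft_force: [-19.3, -3.0, 17.2]
grip_width: 0.125
grasp_force: 62.7
```

Request:
jog_arm([
  [0,0,0,0,-0.005,-0.0033,0],
  [0,0,0,0.005,-0.005,-0.0033,0],
  [0,0,0,0.01,-0.005,-0.0033,0],
  [0,0,0,0.0133,-0.005,-0.0033,0],
  [0,0,0,0.0133,-0.005,-0.0033,0],
])

```text
clock: 47.88
position: [0.6397, 0.1533, 0.033]
ee_rot: [0.716, 0.698, -0.002, 0.001]
ft_force: [-3.3, -9.9, 4.1]
grip_width: 0.126
grasp_force: 60.6
```

To row units: 0.004 m / 0.6 = 0.0067, 0.002 m / 0.6 = 0.0033.

Request:
jog_arm([
  [0,0,0,0.0033,-0.0017,-0.0017,0],
  [0,0,0,0.0067,-0.0017,-0.0017,0],
  [0,0,0,0.0067,-0.0017,-0.0017,0],
])

```text
clock: 48.25
position: [0.6395, 0.1537, 0.0335]
ee_rot: [0.717, 0.697, -0.004, 0.003]
ft_force: [-1.4, -18.5, 0.4]
grip_width: 0.125
grasp_force: 60.3
```

Request:
jog_arm([
  [0,0,0,0.0033,0,0,0],
  [0,0,0,0.0033,0,0,0],
])

```text
clock: 48.5
position: [0.6396, 0.1538, 0.0336]
ee_rot: [0.717, 0.697, -0.005, 0.003]
ft_force: [-4.1, -23.5, 5.2]
grip_width: 0.12
grasp_force: 60.8
```

At the stop. Final x push, release, back off and look.

To row units: 0.005 m / 0.6 = 0.0083, -0.003 m / 0.6 = -0.005.

Request:
jog_arm([
  [0,0,0,-0.0033,0.005,0.0017,0],
  [0,0,0,-0.005,0.0083,0.0017,0],
  [0,0,0,-0.005,0.0083,0.0017,0],
])

```text
clock: 48.88
position: [0.6401, 0.1534, 0.0329]
ee_rot: [0.716, 0.698, -0.007, 0.0]
ft_force: [-25.3, -22.0, 22.7]
grip_width: 0.126
grasp_force: 63.4
```

Request:
jog_arm([
  [0,0,0,0,0,0,0.12],
  [0,0,0,0,0,0,0.2],
  [0,0,0,-0.0033,-0.005,0,0.4],
  [0,0,0,-0.0033,-0.005,0,0.4],
  [0,0,0,-0.0033,-0.005,0,0.4],
  [0,0,0,-0.0033,-0.005,-0.0833,0.4],
  [0,0,0,-0.0033,-0.005,-0.1667,0.4],
  [0,0,0,-0.0033,-0.0833,-0.1667,0.4],
  [0,0,0,-0.0033,-0.1417,-0.1667,0.4],
  [0,0,0,-0.0033,-0.1417,-0.1667,0.4],
])

```text
clock: 50.12
position: [0.5568, 0.1603, 0.1336]
ee_rot: [0.715, 0.7, -0.0, 0.0]
ft_force: [0.9, 0.2, -0.2]
grip_width: 0.396
grasp_force: 0.0
```

```bash
python3 snap.py w13; python3 sil.py w13 green .641 .1535 -.023 .012; python3 go.py .556 .1555 .0345 -0.023
```

```text
w13 green [ 0.6412  0.1535 -0.0294] IoU 0.811
rot [0.0004 0.0005 0.0006] d [-0.0043 -0.0022  0.0992]
```

View pics/w13b.png

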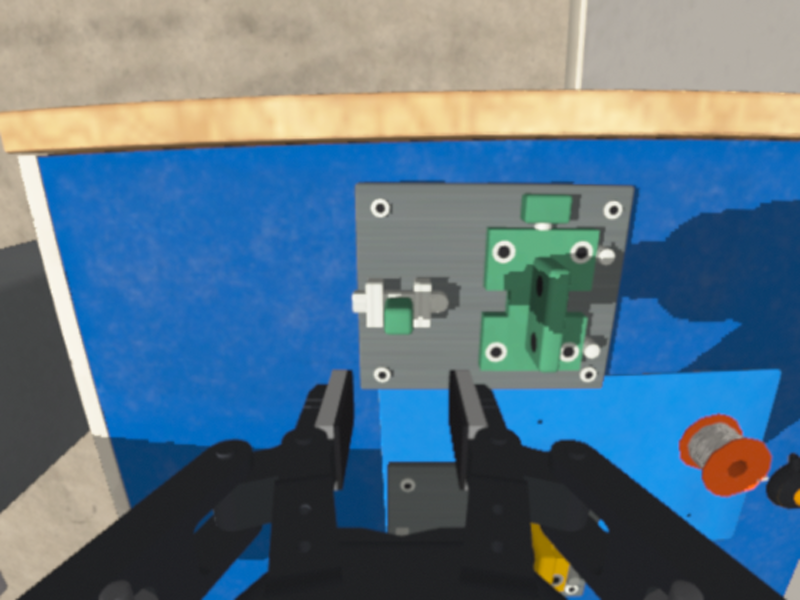

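The green bracket sits home, its edge on the dowels (607,256), (592,351) and its end on the nub (542,228). Shut its bolt.

To row units: 0.098 m / 0.6 = 0.1633, 0.08 m / 0.6 = 0.1333.

Request:
jog_arm([
  [0,0,0,-0.0067,-0.0037,0.0833,0.4],
  [0,0,0,-0.0067,-0.0037,0.1333,0.4],
  [0,0,0,-0.0067,-0.0037,0.1633,0.4],
  [0,0,0,-0.0067,-0.0037,0.1633,0.4],
  [0,0,0,-0.0067,-0.0037,0.1633,0],
  [0,0,0,-0.0067,-0.0037,0.1633,0],
  [0,0,0,-0.0067,-0.0037,0.1633,0],
  [0,0,0,-0.0067,-0.0037,0.1633,0],
], grip_n=25)

```text
clock: 51.18
position: [0.557, 0.1562, 0.0363]
ee_rot: [0.715, 0.699, 0.001, 0.0]
ft_force: [0.9, 0.9, 6.8]
grip_width: 0.18
grasp_force: 30.1
```

Request:
jog_arm([
  [0,0,0,0,0.0167,-0.0017,0],
  [0,0,0,0,0.0333,-0.0017,0],
  [0,0,0,0,0.05,-0.0017,0],
  [0,0,0,0,0.0567,-0.0017,0],
  [0,0,0,0,0.06,-0.0017,0],
  [0,0,0,0,0.0633,-0.0017,0],
  [0,0,0,0,0.0633,-0.0017,0],
])

```text
clock: 52.05
position: [0.5917, 0.1553, 0.0363]
ee_rot: [0.715, 0.699, -0.003, -0.002]
ft_force: [-17.1, 0.8, 18.7]
grip_width: 0.179
grasp_force: 31.5
```

To row units: -0.28 m / 0.6 = -0.4667, -0.05 m / 0.6 = -0.0833.

Request:
jog_arm([
  [0,0,0,0,-0.0067,0,0.4],
  [0,0,0,0,-0.005,0,0.4],
  [0,0,0,0,-0.005,0,0.4],
  [0,0,0,0,-0.005,-0.0833,0.4],
  [0,0,0,0,-0.005,-0.1667,0.4],
  [0,0,0,-0.0667,-0.0333,-0.25,0.4],
  [0,0,0,-0.1333,-0.05,-0.3333,0.4],
  [0,0,0,-0.2,-0.05,-0.4167,0.4],
  [0,0,0,-0.2667,-0.05,-0.4667,0.4],
  [0,0,0,-0.3333,-0.05,-0.4667,0.4],
  [0,0,0,-0.3333,-0.05,-0.4667,0.4],
  [0,0,0,-0.3333,-0.05,-0.4667,0.4],
])

```text
clock: 53.55
position: [0.5597, -0.0438, 0.3159]
ee_rot: [0.715, 0.699, -0.0, -0.001]
ft_force: [0.2, 1.0, 0.4]
grip_width: 0.4
grasp_force: 0.0
```

```bash
python3 snap.py w14; python3 sil.py w14 green .641 .1535 -.023 .012;python3 sil.py w14 yellow .653 -.0455 -.023 .012;python3 sil.py w14 red .64 -.2335 -.037 .012
```

```text
w14 green [ 0.6415  0.1548 -0.0123] IoU 0.848
w14 yellow [ 0.6533 -0.0454 -0.0146] IoU 0.773
w14 red [ 0.6455 -0.2136  0.2955] IoU 0.297
```

View pics/w14b.png

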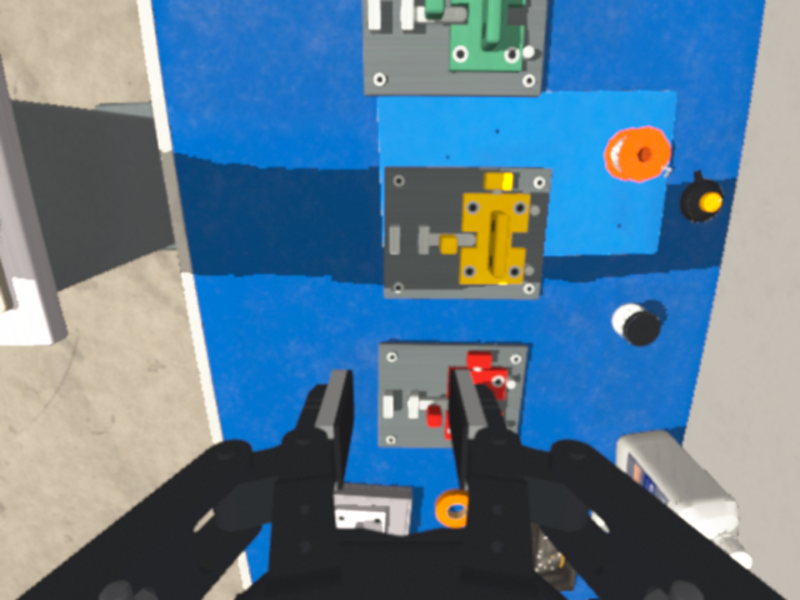

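To row units: -0.17 m / 0.6 = -0.2833, -0.12 m / 0.6 = -0.2.

Request:
jog_arm([
  [0,0,0,-0.1,0,0.0333,0.4],
  [0,0,0,-0.2,0,0.0833,0.4],
  [0,0,0,-0.2833,0,0.15,0.4],
  [0,0,0,-0.2833,0,0.2,0.4],
  [0,0,0,-0.2833,0,0.2,0.4],
  [0,0,0,-0.2833,0,0.2,0.4],
])

```text
clock: 54.35
position: [0.5568, -0.2126, 0.1978]
ee_rot: [0.714, 0.7, 0.0, 0.0]
ft_force: [-0.3, 0.1, 1.0]
grip_width: 0.401
grasp_force: 0.0
```

```bash
python3 snap.py w15; python3 sil.py w15 red .64 -.2335 -.037 .012; python3 -c "
import cv2;cv2.imwrite('pics/w15c.png',cv2.imread('pics/w15b.png')[:,200:750])"
```

```text
w15 red [ 0.6401 -0.234  -0.0379] IoU 0.88
```

View pics/w15c.png

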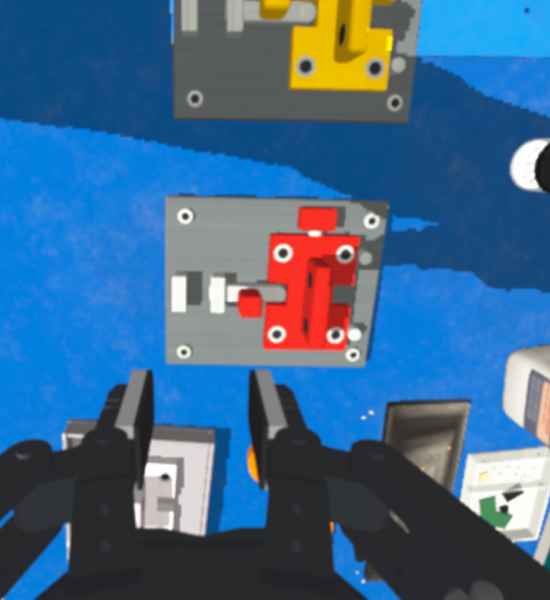

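The red bracket is unmoved since the seating check. Its bolt lies in the notch, around (265,293).

```bash
python3 -c "
from workcell import manip, eyes, workorder, monitor
print(workorder.hand_in())"
```

```text
the job is handed in; nothing more can be done
None
```

The job is handed in: the finished bracket lies flat in the tray, and the red, yellow and green brackets were pushed home in their jigs with each bolt driven to its shut stop (about 36 mm of travel).

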